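# Count three biscuits into the lidded trough

## Robot

A 6-joint arm with a two-finger parallel gripper is mounted at the origin on the work surface. World frame = base frame: x ahead of the robot, y to its left, z up, the work surface at z = 0. Lengths are in m, angles in rad, forces in N, time in s.
With the tool pointing down it reaches from about 0.35 to 0.725 m from the base axis. Payload 4.3 kg.
Tool frame: the origin (TCP) lies at the very end of the fingers, on their centre line; the grasp point (between the pads) lies pinch_z behind it (pinch_z is the distance from the TCP to the grasp point, in m); z points along the fingers, y is the direction in which the jaws open and shut (so a half turn about z gives the same grasp; the last joint's range is limited). The gripper opens to 85 mm and grips with 20 to 120 N. Pads are 22 mm wide; open, the fingers measure 114 mm over their backs; the gripper's body (76 mm by 85 mm) begins 54 mm behind the grasp point. The pads swing forward as they close: fully open they stand 13 mm farther back than shut.
Start: joints at [1.235, 0.377, 0.081, 1.274, 0, 1.46], TCP at [0.129, 0.56, 0.231] pointing down, gripper open.
Joint ranges: [-2.72, 2.72], [-0.84, 1.66], [-1.02, 1.22], [-1.77, 2.12], [-1.37, 1.28], [-3.14, 3.14]. Speed limits (rad/s): [2.57, 2.57, 3.14, 3.14, 3.14, 3.14].

## Interface

Orientations are given as a unit quaternion [x, y, z, w].
In Python, from cell import * gives the robot as it stands.
- The arm moves only by the tool carry_out, never from a script. Its argument "plan" is a list of rows, each a list of 7 numbers: the shift along the tool's x, y, z as a fraction of full scale, then the turn, a rotation vector about the tool's x, y, z as a fraction of full scale, then the closure, from -1 (fully open) to 1 (shut). A call has 1 to 20 rows; each row is the pose to reach, as a shift and turn from the pose measured when the call began, along the tool's axes at that moment, turning the shorter way round; what a row does not reach only later rows make up. Full scale, the value 1, is 200 mm for a shift and 180 degrees for a turn. A row lasts 1/12 s, in which the tool goes at most 41.7 mm and 7.16 degrees, less where a joint would pass 70% of its speed; a pose out of reach is approached as far as the arm can. A call with a number of a shift or a turn outside -1 to 1 is refused whole. A call with a gripper value outside its range is refused whole. The fingers move at their own pace and stop on an object; "grip_force" is the grip in N (left out, the last holds). Time passes only in rows, so rows that repeat a pose let the fingers close. It gives the time, the measured TCP pose, the force and the opening at its end, in the units of the state.
- get_state(): the state, without advancing time (a new reading comes with each control period).
- snapshot(name): name is "side" or "top" or "wrist"; returns a dict with "frame" (420x560x3 uint8, red, green, blue), "mtx" (3x3 intrinsics, pixels), "D" ([k1, k2, p1, p2, k3] as OpenCV has them; the pictures are not rectified), "R" (3x3) and "t" (3): a world point X has camera coordinates R X + t; the wrist camera has in their place "hand_eye" (4x4, takes a point from camera to tool coordinates, whose origin is the TCP and whose axes are the flange's). Camera axes: x right, y down, z forward; pixel columns grow to the right and rows downward; lengths in m; the calibration is good to about 2 mm. A picture is of the moment at which its call begins: read the wrist's pose just before it. There is no depth.
- job_done(): hands the job in, once; it reports no verdict.
Trained networks look in a picture, given as the dict that the camera call returned (one of the last four; its "shot" number tells which), for a name from the list of things; names that differ only in an ending like _2 or _b are one class to them, and where a whole thing is asked for, a point or a joint stands for the part that bears it (a point fixed in the world has none). Each returns a list of dicts, best first, with "p" (0 to 1); they miss things now and then, are a little off and sometimes report something else, mostly with a low value. They report only what shows in the picture. A call takes as long as a camera call. They do not tell look-alikes from the thing itself.
- recognise(picture, query): "extent" ([left, top, right, bottom] in pixels, round what is visible of it).
- mark_of(picture, query): "xy" ([column, row] in pixels: a listed point, or the origin of a listed thing).
The state is a dict: "t": time; "joints": joint angles; "dq": joint speeds; "effort": joint torques, N m; "tool_pos": TCP position; "tcp_rot": TCP orientation; "contact_force": force on the tool from outside, world axes, zero at the start; "moment": the same for the moment, N m; "finger_gap": finger opening in m.
Only numpy, scipy, OpenCV 4.12 (cv2) and the standard library are available. Lean on these libraries where they do the work, as an engineer would, in place of code of your own. Each camera call takes 0.05 s, during which the arm holds its last target.

## Task

Using the brush, never the fingers, to move the biscuits, sweep any three of the four off the counting tray's deck into its trough and the one left over off the other end into the open tin. Then shut the trough's hinged lid and press each of its three snap tabs down until it clicks and stays, firmly but without ramming it. Leave the brush standing on its bristles on the yellow shelf top and leave the cup, spoons and canister alone.

Things in the scene. Friction and masses are not known exactly. Their poses are not given: they have to be found in the camera images.
- tray: Wooden counting tray fixed on the shelf top; origin on the shelf top under the middle of the deck, z up. At its open +y end lies the steel trough, at its open -y end, its rim under the deck board's end, stands the tin.
- deck (a point): Middle of the tray's flat deck, 80 mm above the shelf top, axes as the tray. The deck is 230 mm long in y (-115 to +115 mm) and 210 mm wide between two side fences (inner faces at x = -105 and +105 mm) 18 mm high; its y ends have no fence.
- trough (a point): Middle of the trough's floor, at tray (0, 165, 8) mm, axes as the tray. Inside it measures 212 mm in x and 100 mm in y, tray y 115 to 215 mm; its walls reach the deck's height, 80 mm above the shelf top.
- tin: Open rectangular stainless tin, 204 mm in its x, 116 mm in its y, 64 mm high, walls 4 mm, 0.7 kg, standing loose on the shelf top at the tray's -y end, its axes nearly those of the tray, its near edge about 10 mm under the deck board. Origin: centre of its underside.
- biscuit1: One of four alike hard round biscuits, 60 mm across and 14 mm thick, 45 g, starting flat on the deck of the counting tray. Origin: centre of its underside.
- biscuit2: One of four alike hard round biscuits, 60 mm across and 14 mm thick, 45 g, starting flat on the deck of the counting tray. Origin: centre of its underside.
- biscuit3: One of four alike hard round biscuits, 60 mm across and 14 mm thick, 45 g, starting flat on the deck of the counting tray. Origin: centre of its underside.
- biscuit4: One of four alike hard round biscuits, 60 mm across and 14 mm thick, 45 g, starting flat on the deck of the counting tray. Origin: centre of its underside.
- brush: Hard silicone brush, 0.16 kg, standing on stiff bristles. Origin: centre of its foot. Bristles 82 mm (its x) by 24 mm (its y) up to 32 mm; grey back 84 by 28 mm from 32 to 52 mm; upright grip 64 mm (x) by 22 mm (y) with flat parallel sides from 52 to 96 mm high. Pinch the grip across its y from above; sweep with either long side.
- lid (a joint): Angle of the trough's flat white lid (218 by 110 mm, 6 mm thick) about its hinge, which runs along the tray's x on the trough's outer (+y) wall; 0 is shut (level over the trough), 1.57 upright, up to 2.15 leaning outwards (to +y). The hinge is stiff: the lid stays where left; about 3 N at its edge moves it.
- lid_hinge (a point): Point at the middle of the lid's hinge edge, on its outer face (the upper one when shut), 88 mm above the shelf top when shut; the hinge axis itself lies at tray y = 220 mm, z = 80 mm.
- lid_edge (a point): Middle of the lid's free edge on its outer face, 110 mm from the hinge; when shut it points to the deck. z is the outward normal of the outer face, x that of the tray.
- tab_front (a joint): Snap tab in the middle of the lid's free edge. Reads 0 when up and 0.006 (m) when snapped down. It resists with 10 N at first, then less, snaps through about 4 mm down and stays; let go earlier, it springs up. The stop is hard; over 60 N breaks it.
- tab_near (a joint): Snap tab at the lid's end on the tray's -x side. Reads 0 when up and 0.006 (m) when snapped down. It resists with 10 N at first, then less, snaps through about 4 mm down and stays; let go earlier, it springs up. The stop is hard; over 60 N breaks it.
- tab_far (a joint): Snap tab at the lid's end on the tray's +x side. Reads 0 when up and 0.006 (m) when snapped down. It resists with 10 N at first, then less, snaps through about 4 mm down and stays; let go earlier, it springs up. The stop is hard; over 60 N breaks it.
- tab_front_top (a point): Centre of the top of the front tab, a grey plastic pad 52 mm (x) by 22 mm (y), centred 95 mm from the hinge. Its top stands 16 mm above the lid's outer face when up, 10 mm when snapped down; pressed along the lid's normal.
- tab_near_top (a point): Centre of the top of the -x end tab, a grey pad 26 mm (x) by 48 mm (y), 89 mm from the lid's middle, 50 mm from the hinge. Its top stands 16 mm above the lid's outer face when up, 10 mm when snapped down; pressed along the lid's normal.
- tab_far_top (a point): Centre of the top of the +x end tab, a grey pad 26 mm (x) by 48 mm (y), 89 mm from the lid's middle, 50 mm from the hinge. Its top stands 16 mm above the lid's outer face when up, 10 mm when snapped down; pressed along the lid's normal.
- cup: Green ceramic cup, 76 mm across, 85 mm high, a bystander. Origin: centre of its underside.
- spoon1: Aluminium serving spoon, 200 mm long, a bystander lying flat.
- spoon2: A second like spoon, a bystander.
- canister: Closed round stainless canister, 116 mm across, 140 mm high, a bystander. Origin: centre of its underside.
Things that resemble listed ones, but are neither listed nor needed, are in the scene too. What is shaped like the tin but blue or red is not meant. What is shaped like the biscuit4 but pink is not meant.

How it is judged:
By the outcome, as a careful person would: the job done as asked, in the order asked, and still so for the second after the job is handed in, with the robot touching nothing.
It also fails if it takes over 72 s, if anything falls off the work surface, if the arm or the gripper's body presses on something with over 40 N, if the wrist force passes 120 N, or if a joint passes its speed limit or range.

## Working session

There is one attempt and no reset: what is moved stays moved. The work goes in short steps, Python scripts to look and compute and a tool call to move; the robot and the scene stay as the last step left them, time stands still between calls to the robot, and variables do not carry over. Pictures are saved under pics/ and viewed, and the job is handed in when it is done.

Besides the shell and the picture viewer there is one more tool, called after "Call:" as name(argument=value, ...) on one line, values as JSON. carry_out: Moves the arm, as the interface text tells. Shift numbers are shares of 200 mm and turn numbers shares of 180 degrees, none past 1 either way. Its arguments: {"type":"object","properties":{"plan":{"type":"array"},"grip_force":{"type":"number"}},"required":["plan"]}

```bash
ls; mkdir -p pics; python3 - <<'E'
from cell import *
import cv2,json
s=get_state();print(s)
for n in ("side","top","wrist"):
    p=snapshot(n);cv2.imwrite(f"pics/{n}0.png",p["frame"][:,:,::-1])
    print(n,{k:(v.tolist() if hasattr(v,'tolist') else v) for k,v in p.items() if k!="frame"})
    for q in ["tray","deck","trough","tin","biscuit1","brush","lid","lid_hinge","lid_edge","tab_front_top","tab_near_top","tab_far_top"]:
        try: print(q,[(round(float(d["p"]),2),[int(x) for x in d["xy"]]) for d in mark_of(p,q)])
        except Exception as e: print(q,e)
E
```

```text
pics
{'t': 0.0, 'joints': array([1.23471123e+00, 3.78087021e-01, 7.96516062e-02, 1.27440117e+00,
       2.58922890e-05, 1.46049075e+00]), 'dq': array([ 0.00023263,  0.00064815,  0.00080744, -0.00082541, -0.00079965,
       -0.00054613]), 'effort': array([ 2.71802637e-03, -4.63604128e+01,  2.69877344e+01,  2.09082122e-02,
        2.46212703e-04, -7.11498103e-06]), 'tool_pos': array([0.12849856, 0.55979683, 0.23035715]), 'tcp_rot': array([ 1.12650089e-01,  9.93634197e-01, -9.91958110e-04, -2.38427062e-04]), 'contact_force': array([-0.67561904, -0.37749656,  0.03322226]), 'moment': array([ 0.03682381, -0.00147014, -0.02757213]), 'finger_gap': 0.08547116874561365}
side {'mtx': [[380.2635327253222, 0.0, 287.1625404721093], [0.0, 380.2635327253222, 202.88242801695034], [0.0, 0.0, 1.0]], 'D': [0.020332626679478504, 0.0, 0.0, 0.0, 0.0], 'R': [[0.9739088285825356, -0.22693904269211998, 0.0005143063066250324], [-0.10811246461056413, -0.46595480156301994, -0.8781786936018181], [0.1995326755316592, 0.8552103798495143, -0.47833243418445587]], 't': [-0.5418405495791913, 0.08538859528845748, 1.0775
[... 1788 characters left out ...]
24], [0.0, 361.2330337293405, 215.4755353444412], [0.0, 0.0, 1.0]], 'D': [-0.09073963575464218, 0.0, 0.0, 0.0, 0.0], 'hand_eye': [[0.0009577719117920385, -0.9659693459909925, -0.25865479945034736, 0.06520932499203833], [0.9999995167530532, 0.0008678257087570934, 0.0004619222874788293, -0.0015063236323025198], [-0.0002217354852781289, -0.25865511687239756, 0.9659697103683431, -0.14206348340540578], [0.0, 0.0, 0.0, 1.0]], 'shot': 3}
tray []
deck []
trough []
tin []
biscuit1 []
brush []
lid it knows: biscuit, brush, canister, cup, deck, lid_edge, lid_hinge, spoon, tab_far_top, tab_front_top, tab_near_top, tin, tray, trough
lid_hinge []
lid_edge []
tab_front_top []
tab_near_top []
tab_far_top []
```

View pics/side0.png

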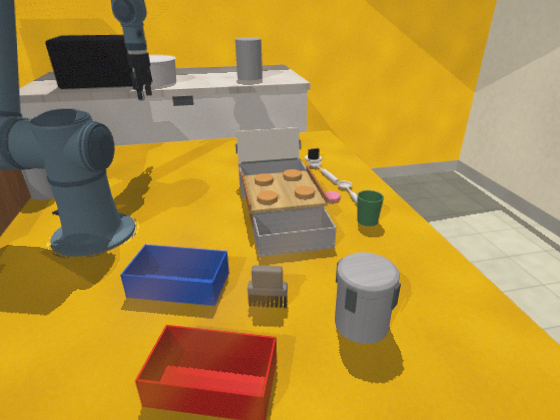

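View pics/top0.png

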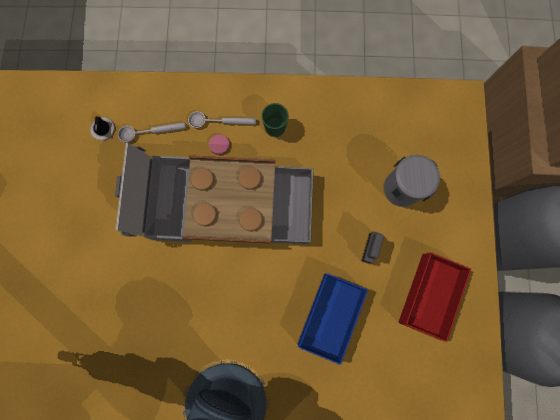

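View pics/wrist0.png

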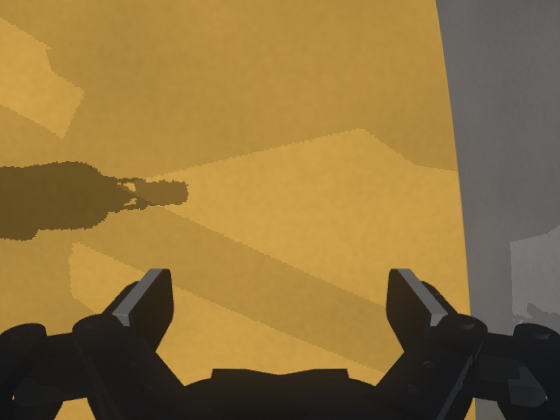

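```bash
cat > h.py <<'E'
from cell import *
import cv2,numpy as np
from scipy.spatial.transform import Rotation as Ro
def cam(p,st=None):
    K=np.array(p["mtx"]);D=np.array(p["D"],float)
    if "R" in p: return K,D,np.array(p["R"]),np.array(p["t"])
    H=np.array(p["hand_eye"]);T=np.eye(4);T[:3,:3]=Ro.from_quat(st["tcp_rot"]).as_matrix();T[:3,3]=st["tool_pos"]
    M=np.linalg.inv(T@H);return K,D,M[:3,:3],M[:3,3]
def px2w(p,uv,z,st=None):
    K,D,R,t=cam(p,st)
    n=cv2.undistortPoints(np.array(uv,float).reshape(-1,1,2),K,D).reshape(-1,2)
    d=np.c_[n,np.ones(len(n))]@R;c=-R.T@t
    return c+d*((z-c[2])/d[:,2])[:,None]
def w2px(p,X,st=None):
    K,D,R,t=cam(p,st)
    return cv2.projectPoints(np.array(X,float).reshape(-1,1,3),cv2.Rodrigues(R)[0],t,K,D)[0].reshape(-1,2)
def tri(pa,ua,pb,ub):
    Ks=[cam(pa),cam(pb)];us=[cv2.undistortPoints(np.array(u,float).reshape(1,1,2),k[0],k[1]).reshape(2,1) for u,k in zip((ua,ub),Ks)]
    X=cv2.triangulatePoints(*[np.c_[k[2],k[3]] for k in Ks],*us);return (X[:3]/X[3]).ravel()
def crop(p,box,name,s=4):
    a,b,c,d=box;f=p["frame"][b:d,a:c,::-1];cv2.imwrite(f"pics/{name}.png",cv2.resize(f,None,fx=s,fy=s,interpolation=cv2.INTER_CUBIC))
E
python3 - <<'E'
from h import *
s=snapshot("side");t=snapshot("top")
crop(t,(110,135,320,255),"t1",3.8);crop(s,(210,110,400,330),"s1",2.7);crop(t,(350,150,480,280),"t2",4)
for z,uv in ((0.08,[229,200]),):print(px2w(t,uv,z))
print(tri(s,[281,188],t,[229,200]))
for q in ["biscuit1","brush"]:
    print(q,[(round(d["p"],2),np.round(px2w(t,d["xy"],0.08 if q!="brush" else 0)[0],4),np.round(d["extent"]) if "extent" in d else "") for d in mark_of(t,q)])
    print(q,[(round(d["p"],2),np.round(px2w(s,d["xy"],0.08 if q!="brush" else 0)[0],4)) for d in mark_of(s,q)])
print(recognise(t,"brush"),recognise(s,"brush"))
E
```

```text
[[0.53748253 0.00421579 0.08      ]]
[0.53782054 0.0041874  0.07997977]
biscuit1 [(0.83, array([ 0.4819, -0.0554,  0.08  ]), ''), (0.77, array([0.5927, 0.081 , 0.08  ]), ''), (0.73, array([ 0.5941, -0.0531,  0.08  ]), ''), (0.7, array([0.5078, 0.0726, 0.08  ]), ''), (0.68, array([0.695 , 0.0429, 0.08  ]), '')]
biscuit1 [(0.8, array([ 0.4894, -0.0427,  0.08  ])), (0.71, array([ 0.6043, -0.0419,  0.08  ])), (0.65, array([0.5968, 0.0889, 0.08  ])), (0.62, array([ 0.6711, -0.0975,  0.08  ])), (0.53, array([0.4947, 0.0696, 0.08  ])), (0.23, array([ 0.5611, -0.5466,  0.08  ]))]
brush [(0.71, array([0.5982, 0.332 , 0.    ]), ''), (0.68, array([ 0.4252, -0.3845,  0.    ]), ''), (0.36, array([0.6106, 0.1097, 0.    ]), '')]
brush [(0.81, array([ 0.419 , -0.3908,  0.    ]))]
[{'extent': [363.0, 233.5, 382.3, 262.0], 'p': 0.71}, {'extent': [119.3, 177.5, 120.1, 193.9], 'p': 0.49}] [{'extent': [244.4, 265.7, 288.2, 308.9], 'p': 0.76}]
```

```bash
ls pics
```

```text
s1.png
side0.png
t1.png
t2.png
top0.png
wrist0.png
```

View pics/t1.png

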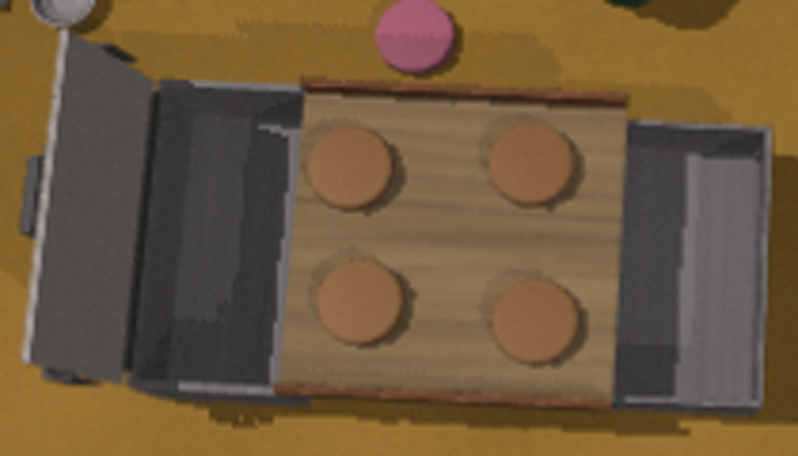

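View pics/s1.png

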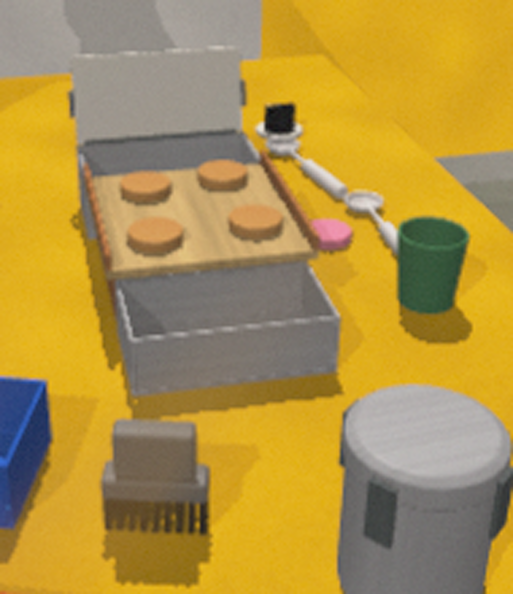

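View pics/t2.png

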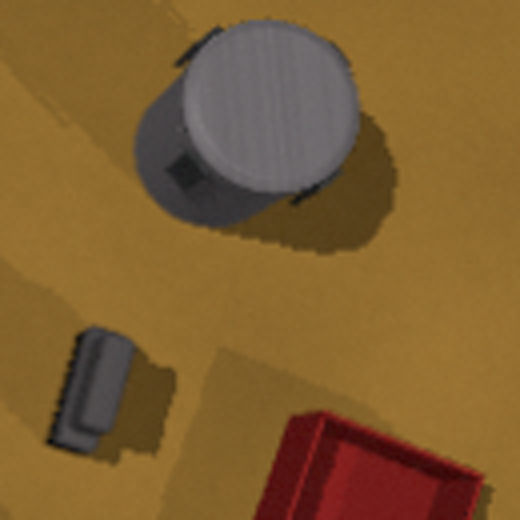

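```bash
cat >> h.py <<'E'
def c1(u,v):return [110+u/3.8,135+v/3.8]
def draw(p,segs,box,name,s):
    a,b,c,d=box;f=np.ascontiguousarray(cv2.resize(p["frame"][b:d,a:c,::-1],None,fx=s,fy=s,interpolation=cv2.INTER_CUBIC))
    for A,B,col in segs:
        q=w2px(p,[A,B]);q=((q-[a,b]+.5)*s-.5).round().astype(int)
        cv2.line(f,tuple(map(int,q[0])),tuple(map(int,q[1])),col,1)
    cv2.imwrite(f"pics/{name}.png",f)
def boxsegs(T,x0,x1,y0,y1,zs,col):
    o=[]
    P=lambda x,y,z:(T@np.array([x,y,z,1]))[:3]
    for z in zs:
        c=[(x0,y0),(x1,y0),(x1,y1),(x0,y1)]
        o+=[(P(*c[i],z),P(*c[(i+1)%4],z),col) for i in range(4)]
    return o
def pose(x,y,yaw):
    T=np.eye(4);T[:2,:2]=[[np.cos(yaw),-np.sin(yaw)],[np.sin(yaw),np.cos(yaw)]];T[:2,3]=x,y;return T
E
python3 - <<'E'
from h import *
s=snapshot("side");t=snapshot("top")
L=px2w(t,[c1(300,97),c1(278,385),c1(627,104),c1(612,401)],0.08);print(L)
print(px2w(t,[c1(302,80),c1(628,97),c1(275,388),c1(612,403)],0.098))
for i,j in((1,0),(3,2)):
    d=L[i]-L[j];print(np.degrees(np.arctan2(-d[1],-d[0])))
b=px2w(t,[[350+78/4,150+70+12/4]],.096)
# brush top grip corners crop t2: approx
B=px2w(t,[[350+97/4,150+328/4],[350+135/4,150+345/4],[350+107/4,150+435/4],[350+80/4,150+420/4]],.096);print(B,B.mean(0))
d=B[0]-B[3];print("brush yaw",np.degrees(np.arctan2(d[1],d[0])));d=B[1]-B[2];print("brush yaw",np.degrees(np.arctan2(d[1],d[0])))
print(tri(s,[281,188],t,[229,200]))
E
```

```text
[[ 0.64390682  0.11747819  0.08      ]
 [ 0.43773869  0.12004476  0.08      ]
 [ 0.64415964 -0.11539793  0.08      ]
 [ 0.43208802 -0.11028273  0.08      ]]
[[ 0.65080371  0.11260649  0.098     ]
 [ 0.64374516 -0.11621998  0.098     ]
 [ 0.43367856  0.11766222  0.098     ]
 [ 0.42885717 -0.11065378  0.098     ]]
-0.7132337444716541
-1.3817160454678705
[[ 0.45855881 -0.37739644  0.096     ]
 [ 0.44801543 -0.40197238  0.096     ]
 [ 0.38954959 -0.38275044  0.096     ]
 [ 0.39879514 -0.36546844  0.096     ]] [ 0.42372974 -0.38189692  0.096     ]
brush yaw -11.287128400723548
brush yaw -18.19942118360984
[0.53782054 0.0041874  0.07997977]
```

```bash
cat > ov.py <<'E'
from h import *
import sys
tx,ty,tw,bx,by,bw,lid=map(float,sys.argv[1:8])
s=snapshot("side");t=snapshot("top")
T=pose(tx,ty,np.radians(tw));B=pose(bx,by,np.radians(bw))
S=boxsegs(T,-.105,.105,-.115,.115,[.08],(0,255,0))+boxsegs(T,-.105,.105,-.115,.115,[.098],(255,255,0))+boxsegs(T,-.106,.106,.115,.215,[.08],(255,0,255))
S+=boxsegs(B,-.032,.032,-.011,.011,[.096],(0,255,0))+boxsegs(B,-.042,.042,-.014,.014,[.032,.052],(255,255,0))+boxsegs(B,-.041,.041,-.012,.012,[0],(255,0,255))
# lid: free edge
c,q=np.cos(lid),np.sin(lid)
def lp(x,r,n): # r from hinge, n normal outwards (up when shut)
    return (T@np.array([x,.22-r*c+n*q,.08+r*q+n*c,1]))[:3]
for n in(.002,.008):
    C=[lp(-.109,0,n),lp(.109,0,n),lp(.109,.11,n),lp(-.109,.11,n)]
    S+=[(C[i],C[(i+1)%4],(0,0,255)) for i in range(4)]
draw(t,S,(100,130,320,260),"ot",3.6);draw(s,S,(210,110,360,330),"os",2.7);draw(t,S,(350,220,400,280),"ob",8)
a=np.hstack([cv2.resize(cv2.imread("pics/os.png"),None,fx=1,fy=1),cv2.copyMakeBorder(cv2.imread("pics/ob.png"),0,594-480,0,0,0)]);cv2.imwrite("pics/osb.png",a)
for q in ("lid_edge","lid_hinge"):
    u=mark_of(s,q);v=mark_of(t,q)
    if u and v: X=tri(s,u[0]["xy"],t,v[0]["xy"]);print(q,X,np.linalg.inv(T)@np.r_[X,1])
E
python3 ov.py .5385 .0035 -1.3 .423 -.383 -15 1.75
```

```text
lid_edge [0.54477324 0.25031115 0.19274739] [6.72134224e-04 2.46889947e-01 1.92747386e-01 1.00000000e+00]
lid_hinge [0.54262563 0.23238179 0.07734357] [-0.00106815  0.22891647  0.07734357  1.        ]
```

View pics/ot.png

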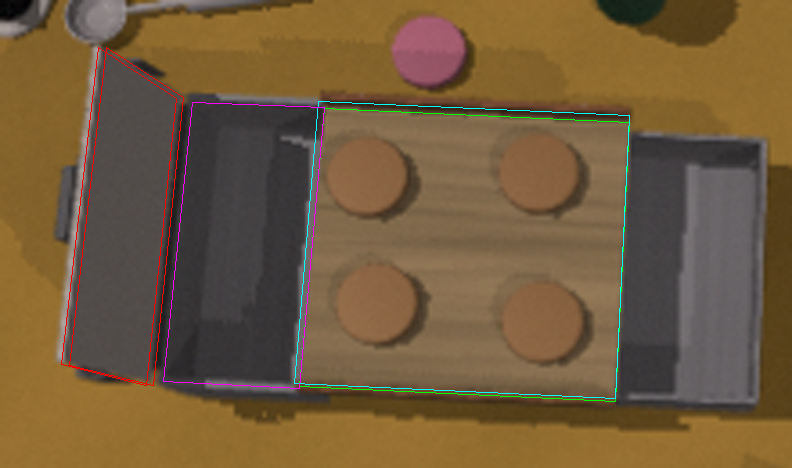

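View pics/osb.png

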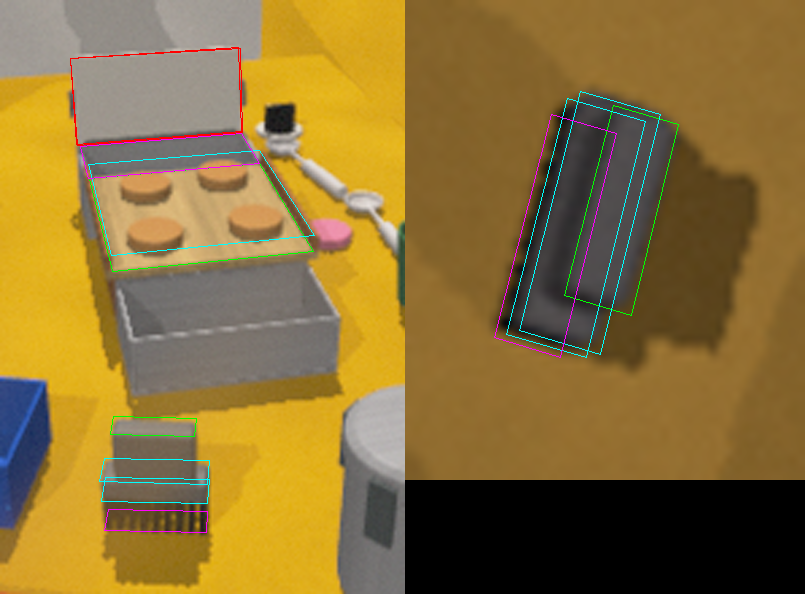

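```bash
cat >> h.py <<'E'
TR=pose(.5385,.0035,np.radians(-1.3))
def tray(x,y,z): return (TR@np.array([x,y,z,1]))[:3]
def bis(p,z=.094,verbose=1):
    # orange blobs on deck, centre of top faces in tray frame
    hsv=cv2.cvtColor(p["frame"],cv2.COLOR_RGB2HSV);out=[]
    return hsv
def plan(wps):
    """wps: list of (world pos or None, yaw deg of tool y, closure); prints shift/turn fractions from now"""
    s=get_state();R0=Ro.from_quat(s["tcp_rot"]);p0=s["tool_pos"]
    for P,yaw,c in wps:
        a=np.radians(yaw);Y=np.array([np.cos(a),np.sin(a),0]);Z=np.array([0,0,-1.]);X=np.cross(Y,Z)
        R=Ro.from_matrix(np.c_[X,Y,Z])
        sh=R0.inv().apply(np.array(P)-p0)/.2;tu=(R0.inv()*R).as_rotvec()/np.pi
        print(np.round(sh,4).tolist(),np.round(tu,4).tolist(),c,"dist mm",round(1000*np.linalg.norm(np.array(P)-p0)),"deg",round(180*np.linalg.norm(tu),1))
E
python3 - <<'E'
from h import *
import cell
print([x for x in dir(cell) if not x.startswith('_')], getattr(cell,'pinch_z',None), globals().get('pinch_z'))
t=snapshot("top")
for u in ([350,168],[358,302],[531,164],[536,321]):
    X=px2w(t,c1(*u),.094)[0];print(X.round(4),(np.linalg.inv(TR)@np.r_[X,1])[:2].round(4))
E
```

```text
['MotionError', 'get_state', 'job_done', 'mark_of', 'pinch_z', 'recognise', 'snapshot'] 0.0187 0.0187
[0.5891 0.0761 0.094 ] [0.0489 0.0737]
[0.4946 0.0653 0.094 ] [-0.0452  0.0608]
[ 0.5949 -0.0498  0.094 ] [ 0.0576 -0.052 ]
[ 0.4843 -0.0571  0.094 ] [-0.0528 -0.0619]
```

```bash
python3 - <<'E'
from h import *
plan([((.27,.47,.27),75,-1),((.33,.42,.28),75,-1)])
E
```

```text
[-0.7896, -0.2825, -0.1934] [0.0, -0.0, 0.0115] -1 dist mm 172 deg 2.1
[-1.138, -0.459, -0.2435] [0.0, -0.0, 0.0115] -1 dist mm 250 deg 2.1
```

Call:
carry_out(plan=[[-0.79,-0.28,-0.2,0,0,0.011,-1],[-0.79,-0.28,-0.2,0,0,0.011,-1],[-0.79,-0.28,-0.2,0,0,0.011,-1],[-0.95,-0.45,-0.24,0,0,0.011,-1],[-0.95,-0.7,-0.25,0,0,0.011,-1],[-0.95,-0.95,-0.25,0,0,0.011,-1]])

```text
t: 3.15
tool_pos: [0.2738, 0.3837, 0.2782]
tcp_rot: [0.131, 0.991, 0.001, 0.001]
contact_force: [0.9, -1.3, 1.0]
finger_gap: 0.0853
```

```bash
python3 - <<'E'
from h import *
s=get_state();print(s["t"],s["tool_pos"],s["contact_force"])
plan([((.41,.2,.28),75,-1),((.43,.1,.28),75,-1)])
E
```

```text
3.15 [0.27375194 0.38370441 0.2782343 ] [ 0.93254002 -1.26389738  1.04950107]
[-0.8961, -0.7105, -0.0084] [0.0006, 0.0006, -0.0002] -1 dist mm 229 deg 0.2
[-1.1223, -1.1674, -0.0089] [0.0006, 0.0006, -0.0002] -1 dist mm 324 deg 0.2
```

Call:
carry_out(plan=[[-0.2,-0.2,0,0,0,0,-1],[-0.4,-0.4,0,0,0,0,-1],[-0.6,-0.6,0,0,0,0,-1],[-0.75,-0.8,0,0,0,0,-1],[-0.85,-1,0,0,0,0,-1],[-0.85,-1,0,0,0,0,-1]])

```text
t: 3.65
tool_pos: [0.3814, 0.1592, 0.2784]
tcp_rot: [0.131, 0.991, 0.001, 0.002]
contact_force: [0.8, 0.5, 0.4]
finger_gap: 0.0851
```

```bash
python3 - <<'E'
from h import *
s=get_state();print(s["t"],s["tool_pos"],s["contact_force"])
plan([((.43,-.05,.24),75,-1)])
E
```

```text
3.65 [0.3814064  0.15923682 0.27842142] [0.80937299 0.45338411 0.39752967]
[-0.5051, -0.948, 0.1912] [0.0008, 0.0009, -0.0001] -1 dist mm 218 deg 0.2
```

Call:
carry_out(plan=[[-0.1,-0.2,0,0,0,0,-1],[-0.2,-0.4,0,0,0,0,-1],[-0.3,-0.6,0,0,0,0,-1],[-0.4,-0.8,0,0,0,0,-1],[-0.5,-1,0,0,0,0,-1],[-0.5,-1,0,0,0,0,-1]])

```text
t: 4.15
tool_pos: [0.427, -0.0643, 0.2783]
tcp_rot: [0.133, 0.991, 0.0, 0.002]
contact_force: [0.7, -0.4, 0.2]
finger_gap: 0.0854
```

Call:
carry_out(plan=[[0,-0.2,0,0,0,0,-1],[0,-0.4,0,0,0,0,-1],[0,-0.6,0,0,0,0,-1],[0,-0.8,0,0,0,0,-1],[0,-1,0.2,0,0,0,-1],[0,-1,0.2,0,0,0,-1],[0,-1,0.2,0,0,0,-1]])

```text
t: 4.73
tool_pos: [0.3725, -0.2586, 0.2356]
tcp_rot: [0.135, 0.991, 0.001, 0.0]
contact_force: [-0.7, 0.6, -0.4]
finger_gap: 0.0853
```

```bash
python3 - <<'E'
from h import *
s=get_state();print(s["t"],s["tool_pos"],s["contact_force"])
p=snapshot("wrist");cv2.imwrite("pics/w1.png",p["frame"][:,:,::-1])
B=pose(.423,-.383,np.radians(-15))
plan([((.423,-.383,.17),75,-1),((.423,-.383,.06),75,-1)])
E
```

```text
4.7333 [ 0.37247276 -0.25860146  0.23564899] [-0.6806      0.62105959 -0.41072144]
[-0.4061, -0.5398, 0.3349] [0.0007, 0.0006, -0.0024] -1 dist mm 151 deg 0.5
[-0.405, -0.5411, 0.8849] [0.0007, 0.0006, -0.0024] -1 dist mm 223 deg 0.5
```

View pics/w1.png

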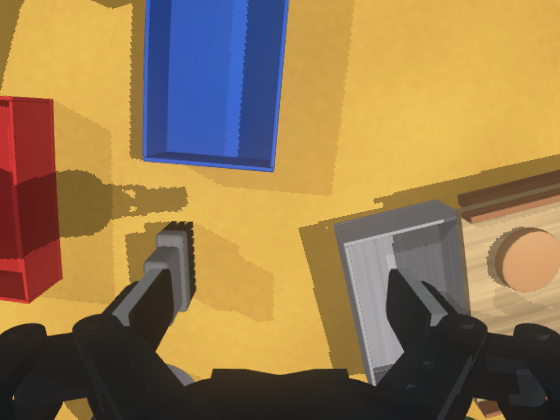

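Call:
carry_out(plan=[[-0.2,-0.27,0,0,0,0,-1],[-0.41,-0.54,0.2,0,0,0,-1],[-0.41,-0.54,0.4,0,0,0,-1],[-0.41,-0.54,0.4,0,0,0,-1],[-0.41,-0.54,0.4,0,0,0,-1]])

```text
t: 5.2
tool_pos: [0.424, -0.3839, 0.1512]
tcp_rot: [0.134, 0.991, 0.003, -0.001]
contact_force: [0.1, 0.8, -1.1]
finger_gap: 0.0853
```

```bash
python3 - <<'E'
from h import *
s=get_state();print(s["t"],s["tool_pos"],s["contact_force"])
p=snapshot("wrist");f=p["frame"][:,:,::-1].copy()
B=pose(.423,-.383,np.radians(-15))
for z,b,col in((.096,(.032,.011),(0,255,0)),(.052,(.042,.014),(255,255,0))):
    q=w2px(p,[(B@np.array([x,y,z,1]))[:3] for x,y in((b[0],b[1]),(b[0],-b[1]),(-b[0],-b[1]),(-b[0],b[1]))],s)
    cv2.polylines(f,[q.round().astype(int)],True,col,1)
cv2.imwrite("pics/w2.png",f)
plan([((.423,-.383,.06),75,-1)])
E
```

```text
5.2 [ 0.42404255 -0.38394172  0.15116129] [ 0.05556753  0.75998074 -1.10039987]
[0.0007, -0.0072, 0.4681] [0.0019, -0.0009, -0.0023] -1 dist mm 94 deg 0.6
```

View pics/w2.png

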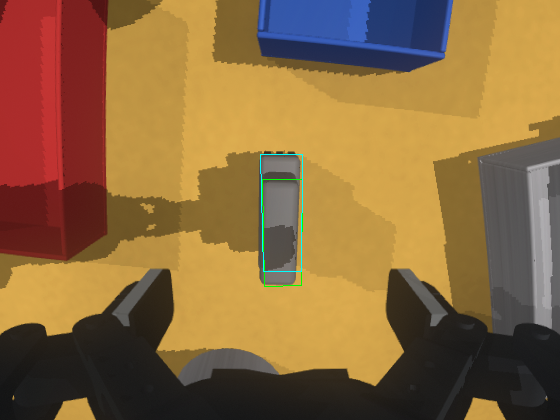

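Call:
carry_out(plan=[[0,-0.01,0.15,0,0,0,-1],[0,-0.01,0.3,0,0,0,-1],[0,-0.01,0.4,0,0,0,-1],[0,-0.01,0.45,0,0,0,-1],[0,-0.01,0.46,0,0,0,-1],[0,-0.01,0.46,0,0,0,1],[0,-0.01,0.46,0,0,0,1],[0,-0.01,0.46,0,0,0,1],[0,-0.01,0.46,0,0,0,1],[0,-0.01,0.46,0,0,0,1],[0,-0.01,0.46,0,0,0,1],[0,-0.01,0.46,0,0,0,1],[0,-0.01,0.46,0,0,0,1]], grip_force=60)

```text
t: 6.33
tool_pos: [0.4237, -0.3845, 0.0629]
tcp_rot: [0.134, 0.991, 0.002, -0.0]
contact_force: [-0.5, 0.1, 6.8]
finger_gap: 0.0214
```

```bash
python3 - <<'E'
from h import *
s=get_state();print(s["t"],s["tool_pos"],s["contact_force"],s["finger_gap"])
E
```

```text
6.3333 [ 0.42369829 -0.38449856  0.06285143] [-0.48258343  0.07853385  6.80691201] 0.021397388702071224
```

```bash
python3 - <<'E'
from h import *
plan([((.4237,-.3845,.23),88.7,1),((.5,-.2,.23),88.7,1)])
print(tray(.049,.006,.145))
E
```

```text
[0.0007, 0.0038, -0.8357] [0.0015, -0.0001, -0.0785] 1 dist mm 167 deg 14.1
[-0.1216, 0.9945, -0.8313] [0.0015, -0.0001, -0.0785] 1 dist mm 260 deg 14.1
[0.58762351 0.00838678 0.145     ]
```

Call:
carry_out(plan=[[0,0,-0.2,0,0,0,1],[0,0,-0.4,0,0,0,1],[0,0,-0.6,0,0,-0.03,1],[0,0.2,-0.7,0,0,-0.06,1],[-0.02,0.4,-0.75,0,0,-0.0785,1],[-0.06,0.6,-0.75,0,0,-0.0785,1],[-0.1,0.8,-0.75,0,0,-0.0785,1],[-0.12,0.99,-0.75,0,0,-0.0785,1],[-0.12,0.99,-0.75,0,0,-0.0785,1]])

```text
t: 7.08
tool_pos: [0.5008, -0.194, 0.2134]
tcp_rot: [0.007, 1.0, 0.005, 0.0]
contact_force: [-0.6, -0.6, -2.2]
finger_gap: 0.0214
```

```bash
python3 - <<'E'
from h import *
s=get_state();print(s["t"],s["tool_pos"],s["contact_force"],s["finger_gap"])
plan([((.5876,.0084,.20),88.7,1)])
E
```

```text
7.0833 [ 0.50083902 -0.19404414  0.21338999] [-0.56980205 -0.58325487 -2.19798046] 0.021425061878263176
[-0.4187, 1.0179, 0.0765] [0.0029, 0.0001, 0.0025] 1 dist mm 221 deg 0.7
```

Call:
carry_out(plan=[[-0.1,0.2,0,0,0,0.002,1],[-0.2,0.4,0,0,0,0.002,1],[-0.3,0.6,0,0,0,0.002,1],[-0.42,0.8,0,0,0,0.002,1],[-0.42,1,0,0,0,0.002,1],[-0.42,1,0.05,0,0,0.002,1],[-0.42,1,0.05,0,0,0.002,1]])

```text
t: 7.67
tool_pos: [0.5872, 0.009, 0.203]
tcp_rot: [0.008, 1.0, 0.006, -0.001]
contact_force: [0.1, -0.2, -1.4]
finger_gap: 0.0213
```

```bash
python3 - <<'E'
from h import *
s=get_state();print(s["t"],s["tool_pos"],s["contact_force"],s["finger_gap"])
a=snapshot("side");crop(a,(210,90,370,250),"s2",3.5)
plan([(tray(.049,.006,.145),88.7,1),(tray(.047,.118,.145),88.7,1)])
E
```

```text
7.6667 [0.58722127 0.00896837 0.20303981] [ 0.09842578 -0.20312317 -1.40964342] 0.021272328259989568
[-0.0051, 0.0064, 0.2929] [0.0029, -0.0011, 0.0016] 1 dist mm 59 deg 0.6
[0.002, 0.5664, 0.2981] [0.0029, -0.0011, 0.0016] 1 dist mm 128 deg 0.6
```

View pics/s2.png

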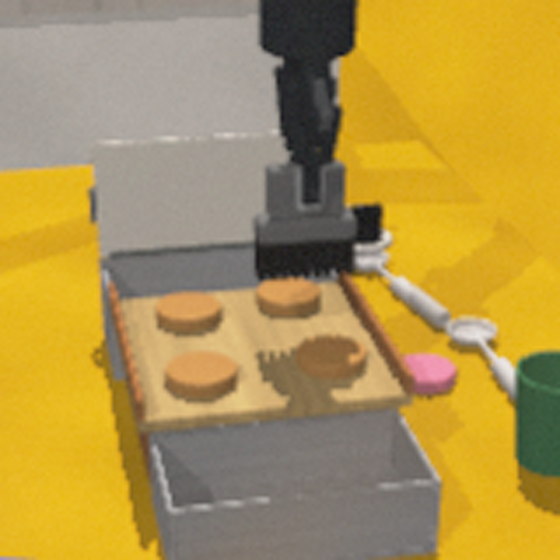

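Call:
carry_out(plan=[[0,0,0.15,0,0,0.002,1],[0,0,0.25,0,0,0.002,1],[0,0,0.29,0,0,0.002,1],[0,0,0.29,0,0,0.002,1],[0,0.06,0.29,0,0,0.002,1],[0,0.12,0.29,0,0,0.002,1],[0,0.18,0.29,0,0,0.002,1],[0,0.24,0.29,0,0,0.002,1],[0,0.3,0.29,0,0,0.002,1],[0,0.36,0.29,0,0,0.002,1],[0,0.42,0.29,0,0,0.002,1],[0,0.48,0.29,0,0,0.002,1],[0,0.54,0.29,0,0,0.002,1],[0,0.58,0.29,0,0,0.002,1],[0,0.6,0.29,0,0,0.002,1],[0,0.6,0.29,0,0,0.002,1]])

```text
t: 9.05
tool_pos: [0.5886, 0.1281, 0.1466]
tcp_rot: [0.011, 1.0, 0.005, -0.002]
contact_force: [0.3, -0.0, -2.0]
finger_gap: 0.0213
```

```bash
python3 - <<'E'
from h import *
s=get_state();print(s["t"],s["tool_pos"],s["contact_force"],s["finger_gap"])
a=snapshot("side");crop(a,(210,90,370,250),"s3",3.5)
a=snapshot("top");crop(a,(110,120,320,260),"t3",3)
plan([(tray(.047,.118,.2),88.7,1),(tray(-.046,.0,.2),88.7,1),(tray(-.046,.0,.145),88.7,1),(tray(-.046,.118,.145),88.7,1)])
E
```

```text
9.05 [0.58864922 0.12814437 0.14658851] [ 0.31900852 -0.04520432 -1.9536703 ] 0.021271687343431
[0.003, -0.0302, -0.2672] [0.0028, -0.0011, -0.0004] 1 dist mm 54 deg 0.5
[0.4673, -0.6208, -0.2707] [0.0028, -0.0011, -0.0004] 1 dist mm 165 deg 0.5
[0.4663, -0.6232, 0.0042] [0.0028, -0.0011, -0.0004] 1 dist mm 156 deg 0.5
[0.467, -0.0332, 0.0094] [0.0028, -0.0011, -0.0004] 1 dist mm 94 deg 0.5
```

View pics/s3.png

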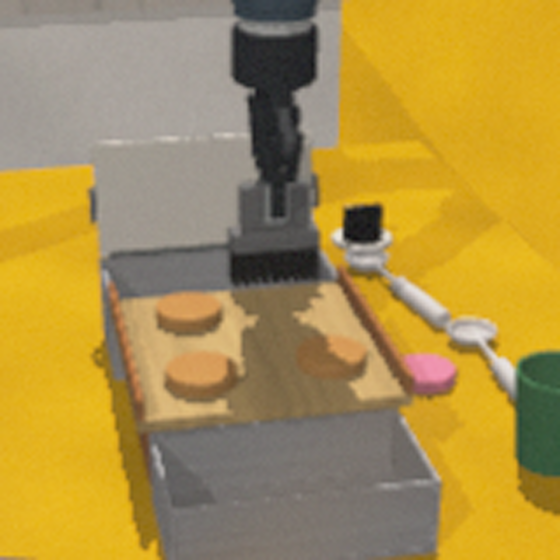

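View pics/t3.png

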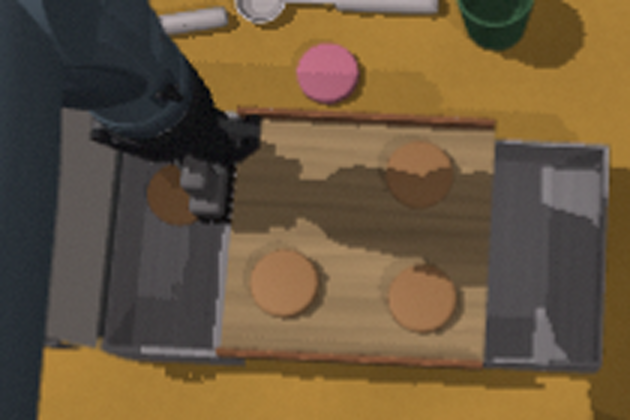

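Call:
carry_out(plan=[[0,-0.04,-0.15,0,0,0,1],[0.1,-0.15,-0.27,0,0,0,1],[0.25,-0.35,-0.27,0,0,0,1],[0.4,-0.55,-0.27,0,0,0,1],[0.467,-0.62,-0.2,0,0,0,1],[0.467,-0.62,-0.1,0,0,0,1],[0.467,-0.62,0,0,0,0,1],[0.467,-0.62,0.004,0,0,0,1],[0.467,-0.56,0.004,0,0,0,1],[0.467,-0.5,0.004,0,0,0,1],[0.467,-0.44,0.004,0,0,0,1],[0.467,-0.38,0.004,0,0,0,1],[0.467,-0.32,0.004,0,0,0,1],[0.467,-0.26,0.004,0,0,0,1],[0.467,-0.2,0.004,0,0,0,1],[0.467,-0.14,0.004,0,0,0,1],[0.467,-0.08,0.004,0,0,0,1],[0.467,-0.03,0.004,0,0,0,1],[0.467,-0.01,0.004,0,0,0,1],[0.467,-0.01,0.004,0,0,0,1]])

```text
t: 10.82
tool_pos: [0.4953, 0.1282, 0.146]
tcp_rot: [0.011, 1.0, 0.004, -0.002]
contact_force: [0.2, 0.2, -1.4]
finger_gap: 0.0213
```

```bash
python3 - <<'E'
from h import *
s=get_state();print(s["t"],s["tool_pos"],s["contact_force"],s["finger_gap"])
a=snapshot("top");crop(a,(110,120,320,260),"t4",3)
plan([(tray(-.046,.118,.2),88.7,1),(tray(.056,.011,.2),88.7,1),(tray(.056,.011,.145),88.7,1),(tray(.056,-.118,.145),88.7,1)])
E
```

```text
10.8167 [0.49525963 0.12817342 0.14604959] [ 0.2135147   0.15082845 -1.43907547] 0.021310646267784467
[0.0007, -0.0226, -0.27] [0.0027, -0.0012, -0.0001] 1 dist mm 54 deg 0.5
[-0.5095, -0.5574, -0.2763] [0.0027, -0.0012, -0.0001] 1 dist mm 161 deg 0.5
[-0.5105, -0.5597, -0.0013] [0.0027, -0.0012, -0.0001] 1 dist mm 152 deg 0.5
[-0.5107, -1.2046, -0.0067] [0.0027, -0.0012, -0.0001] 1 dist mm 262 deg 0.5
```

View pics/t4.png

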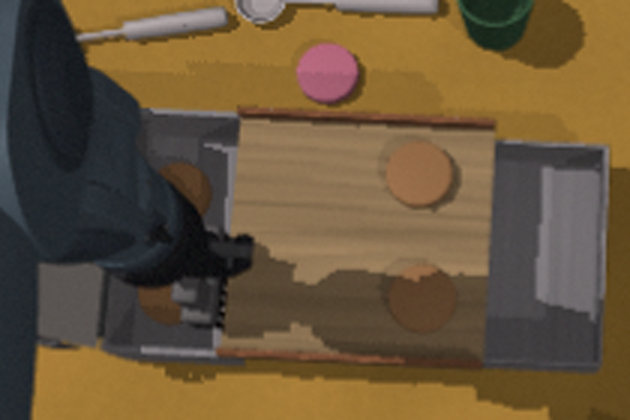

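Call:
carry_out(plan=[[0,-0.03,-0.15,0,0,0,1],[-0.1,-0.15,-0.27,0,0,0,1],[-0.25,-0.35,-0.27,0,0,0,1],[-0.4,-0.5,-0.27,0,0,0,1],[-0.51,-0.56,-0.2,0,0,0,1],[-0.51,-0.56,-0.1,0,0,0,1],[-0.51,-0.56,0,0,0,0,1],[-0.51,-0.56,0,0,0,0,1],[-0.51,-0.62,0,0,0,0,1],[-0.51,-0.68,0,0,0,0,1],[-0.51,-0.74,0,0,0,0,1],[-0.51,-0.8,0,0,0,0,1],[-0.51,-0.86,0,0,0,0,1],[-0.51,-0.92,0,0,0,0,1],[-0.51,-0.97,0,0,0,0,1]])

```text
t: 12.12
tool_pos: [0.5927, -0.0706, 0.1443]
tcp_rot: [0.012, 1.0, 0.004, -0.002]
contact_force: [0.6, -0.3, -2.3]
finger_gap: 0.021
```

```bash
python3 - <<'E'
from h import *
s=get_state();print(s["t"],s["tool_pos"],s["contact_force"],s["finger_gap"])
plan([(tray(.056,-.120,.145),88.7,1)])
E
```

```text
12.1167 [ 0.59271432 -0.07058072  0.14429281] [ 0.63958089 -0.29217057 -2.26364005] 0.020963687618724962
[-0.0009, -0.2358, -0.0054] [0.0026, -0.001, -0.0004] 1 dist mm 47 deg 0.5
```

Call:
carry_out(plan=[[0,-0.06,0,0,0,0,1],[0,-0.12,0,0,0,0,1],[0,-0.18,-0.005,0,0,0,1],[0,-0.23,-0.005,0,0,0,1],[0,-0.25,-0.005,0,0,0,1],[0,-0.25,-0.005,0,0,0,1],[0,-0.25,-0.15,0,0,0,1],[0,-0.25,-0.28,0,0,0,1]])

```text
t: 12.78
tool_pos: [0.5899, -0.12, 0.1987]
tcp_rot: [0.012, 1.0, 0.005, -0.004]
contact_force: [0.0, 0.3, -1.7]
finger_gap: 0.0209
```

```bash
python3 - <<'E'
from h import *
s=get_state();print(s["t"],s["tool_pos"],s["contact_force"],s["finger_gap"])
a=snapshot("top");crop(a,(110,120,320,260),"t5",3)
a=snapshot("side");crop(a,(210,90,370,250),"s5",3.5)
plan([(tray(-.052,-.108,.2),88.7,1),(tray(-.052,-.108,.145),88.7,1),(tray(-.04,.0,.145),88.7,1)])
E
```

```text
12.7833 [ 0.58988829 -0.1200158   0.19870274] [ 0.02953374  0.27397878 -1.70951675] 0.020916207341649413
[0.5538, 0.0771, 0.0209] [0.002, 0.0015, -0.0002] 1 dist mm 112 deg 0.4
[0.5551, 0.0754, 0.2959] [0.002, 0.0015, -0.0002] 1 dist mm 127 deg 0.4
[0.4954, 0.6154, 0.2995] [0.002, 0.0015, -0.0002] 1 dist mm 169 deg 0.4
```

View pics/t5.png

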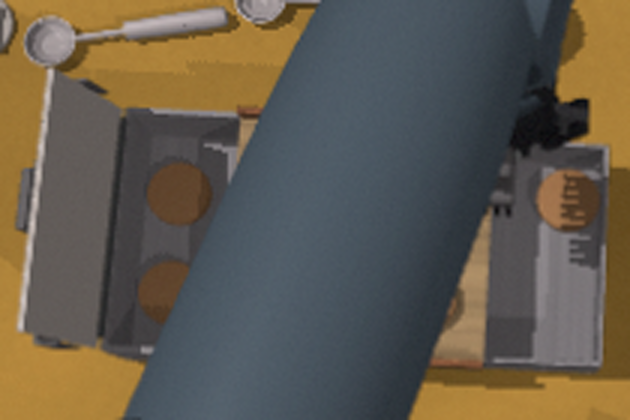

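View pics/s5.png

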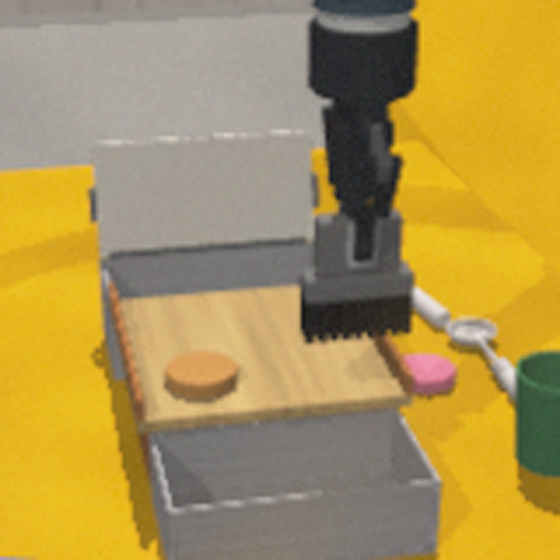

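Call:
carry_out(plan=[[0.2,0.02,0,0,0,0,1],[0.4,0.04,0,0,0,0,1],[0.555,0.045,0,0,0,0,1],[0.555,0.045,0.1,0,0,0,1],[0.555,0.045,0.2,0,0,0,1],[0.555,0.045,0.29,0,0,0,1],[0.555,0.045,0.293,0,0,0,1],[0.555,0.08,0.293,0,0,0,1],[0.555,0.14,0.293,0,0,0,1],[0.555,0.2,0.293,0,0,0,1],[0.556,0.26,0.293,0,0,0,1],[0.556,0.32,0.293,0,0,0,1],[0.556,0.38,0.293,0,0,0,1],[0.557,0.44,0.293,0,0,0,1],[0.557,0.5,0.293,0,0,0,1],[0.557,0.56,0.293,0,0,0,1],[0.557,0.62,0.293,0,0,0,1]])

```text
t: 14.3
tool_pos: [0.4862, 0.007, 0.1463]
tcp_rot: [0.011, 1.0, 0.003, 0.002]
contact_force: [0.0, -0.6, -1.9]
finger_gap: 0.0211
```

```bash
python3 - <<'E'
from h import *
s=get_state();print(s["t"],s["tool_pos"],s["contact_force"],s["finger_gap"])
a=snapshot("side");crop(a,(210,90,370,250),"s6",3.5)
plan([(tray(-.052,.122,.145),88.7,1)])
E
```

```text
14.3 [0.48616857 0.00697625 0.14628006] [ 0.03613988 -0.5535643  -1.92207075] 0.02109444270273272
[-0.0039, 0.5887, 0.0114] [0.0027, 0.0014, 0.0005] 1 dist mm 118 deg 0.6
```

View pics/s6.png

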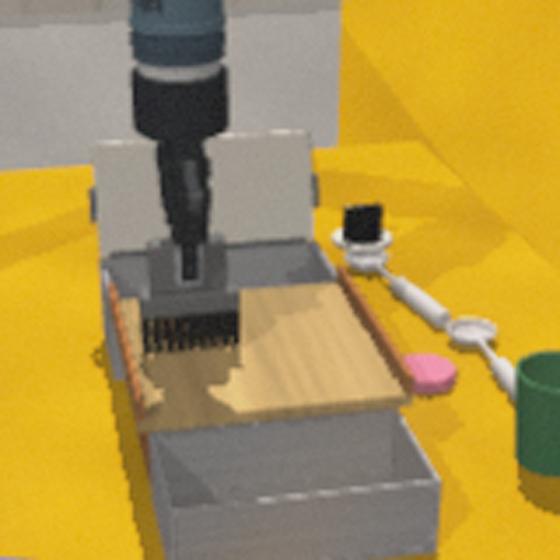

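Biscuit 4 is travelling ahead of the brush (hidden behind it); I'll finish the stroke and lift.

Call:
carry_out(plan=[[0,0.06,0.005,0,0,0,1],[0,0.12,0.005,0,0,0,1],[0,0.18,0.005,0,0,0,1],[0,0.24,0.005,0,0,0,1],[0,0.3,0.005,0,0,0,1],[0,0.36,0.005,0,0,0,1],[0,0.42,0.005,0,0,0,1],[0,0.48,0.005,0,0,0,1],[0,0.54,0.005,0,0,0,1],[0,0.58,0.005,0,0,0,1],[0,0.6,0.005,0,0,0,1],[0,0.6,0.005,0,0,0,1],[0,0.58,-0.15,0,0,0,1],[0,0.4,-0.28,0,0,0,1],[0,0.2,-0.28,0,0,0,1],[0,0,-0.28,0,0,0,1],[0,-0.2,-0.28,0,0,0,1],[0,-0.4,-0.28,0,0,0,1],[0,-0.6,-0.28,0,0,0,1],[0,-0.7,-0.28,0,0,0,1]])

```text
t: 16.02
tool_pos: [0.4823, -0.1363, 0.2012]
tcp_rot: [0.013, 1.0, 0.003, 0.002]
contact_force: [-0.1, 0.7, -2.4]
finger_gap: 0.0216
```

```bash
python3 - <<'E'
from h import *
s=get_state();print(s["t"],s["tool_pos"],s["contact_force"],s["finger_gap"])
a=snapshot("side");crop(a,(210,90,370,250),"s7",3.5)
a=snapshot("top");crop(a,(110,120,320,260),"t7",3)
plan([((.4237,-.3845,.2),75,1),((.4237,-.3845,.2),88.7,1)])
E
```

```text
16.0167 [ 0.48233792 -0.1363014   0.20115816] [-0.10956187  0.69976225 -2.43827752] 0.021587346484660385
[0.2603, -1.2525, -0.005] [0.0024, 0.0012, 0.0746] 1 dist mm 256 deg 13.4
[0.2603, -1.2525, -0.005] [0.0022, 0.0015, -0.0015] 1 dist mm 256 deg 0.6
```

View pics/s7.png

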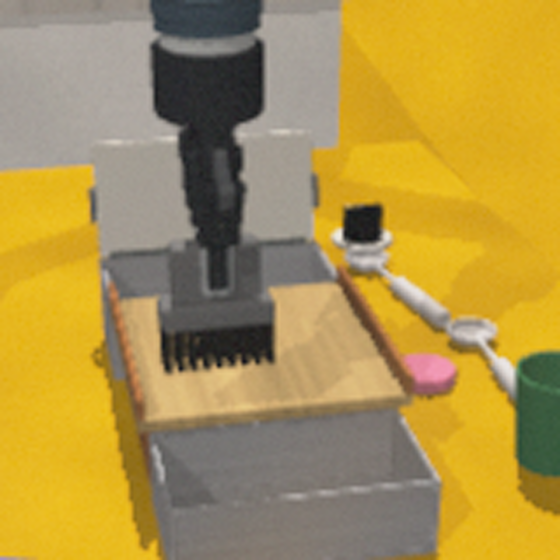

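View pics/t7.png

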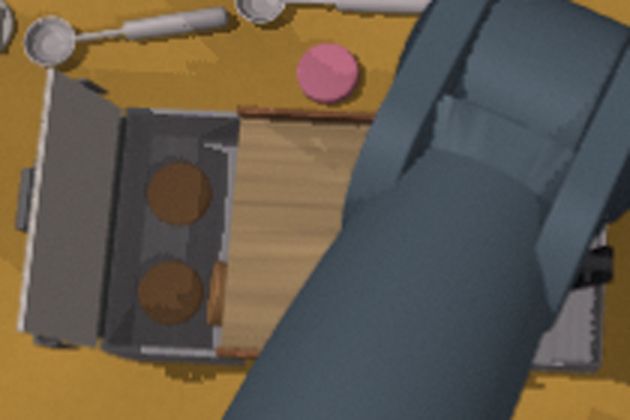

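```bash
python3 - <<'E'
from h import *
a=snapshot("top");crop(a,(140,150,210,245),"t8",6)
T=px2w(a,[[110+(0),120]],.08)
for z in (.02,.05,.08):
    for u in ([209,267],[224,267],[208,320],[222,322]):
        X=px2w(a,[110+u[0]/3,120+u[1]/3],z)[0];print(z,u,(np.linalg.inv(TR)@np.r_[X,1])[:2].round(4))
E
```

```text
0.02 [209, 267] [-0.0209  0.145 ]
0.02 [224, 267] [-0.0203  0.131 ]
0.02 [208, 320] [-0.0707  0.1416]
0.02 [222, 322] [-0.072   0.1285]
0.05 [209, 267] [-0.0261  0.1374]
0.05 [224, 267] [-0.0255  0.1237]
0.05 [208, 320] [-0.0746  0.134 ]
0.05 [222, 322] [-0.0758  0.1212]
0.08 [209, 267] [-0.0313  0.1297]
0.08 [224, 267] [-0.0307  0.1164]
0.08 [208, 320] [-0.0784  0.1265]
0.08 [222, 322] [-0.0796  0.114 ]
```

View pics/t8.png

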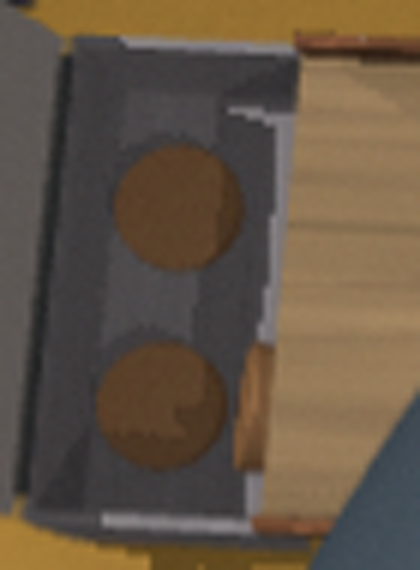

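Call:
carry_out(plan=[[0.05,-0.2,0,0,0,0,1],[0.1,-0.4,0,0,0,0,1],[0.15,-0.6,0,0,0,0,1],[0.2,-0.8,0,0,0,0,1],[0.26,-1,0,0,0,0,1],[0.26,-1,0,0,0,0,1]])

```text
t: 16.67
tool_pos: [0.4238, -0.338, 0.1989]
tcp_rot: [0.016, 1.0, 0.002, 0.002]
contact_force: [0.7, -0.7, -1.6]
finger_gap: 0.0213
```

```bash
python3 - <<'E'
from h import *
plan([((.4237,-.3845,.2),75,1),((.4237,-.3845,.0635),75,1)])
E
```

```text
[-0.0071, -0.2324, -0.0066] [0.0014, 0.001, 0.0733] 1 dist mm 47 deg 13.2
[-0.0046, -0.2352, 0.6759] [0.0014, 0.001, 0.0733] 1 dist mm 143 deg 13.2
```

Call:
carry_out(plan=[[0,-0.15,0,0,0,0.035,1],[0,-0.23,0.1,0.001,0.001,0.073,1],[-0.005,-0.235,0.25,0.001,0.001,0.073,1],[-0.005,-0.235,0.4,0.001,0.001,0.073,1],[-0.005,-0.235,0.5,0.001,0.001,0.073,1],[-0.005,-0.235,0.58,0.001,0.001,0.073,1],[-0.005,-0.235,0.63,0.001,0.001,0.073,1],[-0.005,-0.235,0.66,0.001,0.001,0.073,1],[-0.005,-0.235,0.67,0.001,0.001,0.073,1],[-0.005,-0.235,0.67,0.001,0.001,0.073,1]])

```text
t: 17.5
tool_pos: [0.4242, -0.3842, 0.065]
tcp_rot: [0.13, 0.992, 0.001, 0.0]
contact_force: [-0.6, 0.4, -2.1]
finger_gap: 0.0212
```

```bash
python3 - <<'E'
from h import *
s=get_state();print(s["t"],s["tool_pos"],s["contact_force"],s["finger_gap"])
a=snapshot("side");crop(a,(210,220,350,330),"s9",5)
E
```

```text
17.5 [ 0.42418865 -0.38422798  0.06497734] [-0.57107754  0.42871347 -2.09395983] 0.02117539795810434
```

View pics/s9.png

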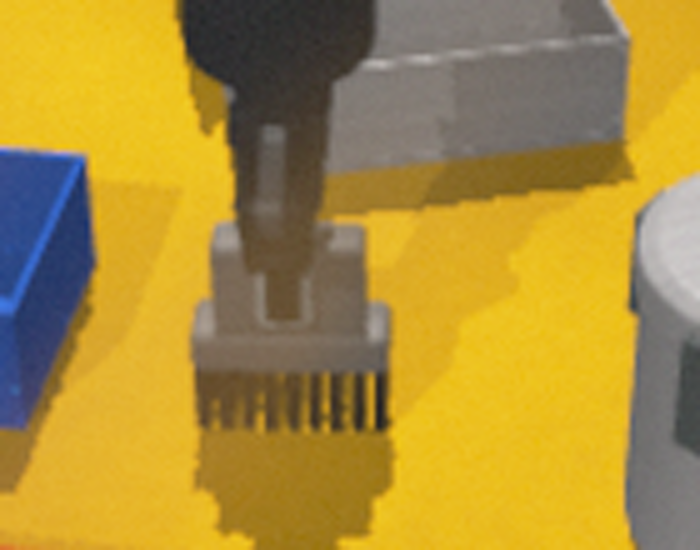

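Call:
carry_out(plan=[[0,0,0.008,0,0,0,1],[0,0,0.014,0,0,0,1],[0,0,0.014,0,0,0,1]])

```text
t: 17.8
tool_pos: [0.4248, -0.3852, 0.0634]
tcp_rot: [0.13, 0.992, -0.0, 0.001]
contact_force: [0.2, 0.3, -1.4]
finger_gap: 0.021
```

Call:
carry_out(plan=[[0,0,0.008,0,0,0,1],[0,0,0.008,0,0,0,1]])

```text
t: 17.97
tool_pos: [0.425, -0.3854, 0.062]
tcp_rot: [0.13, 0.992, -0.0, 0.001]
contact_force: [0.5, -0.5, -2.1]
finger_gap: 0.0211
```

Call:
carry_out(plan=[[0,0,0.008,0,0,0,1],[0,0,0.008,0,0,0,1]])

```text
t: 18.13
tool_pos: [0.4256, -0.3859, 0.0616]
tcp_rot: [0.13, 0.992, -0.001, 0.002]
contact_force: [-0.9, 1.4, 5.1]
finger_gap: 0.0212
```

Call:
carry_out(plan=[[0,0,0,0,0,0,0],[0,0,0,0,0,0,-1],[0,0,0,0,0,0,-1],[0,0,0,0,0,0,-1],[0,0,-0.05,0,0,0,-1],[0,0,-0.2,0,0,0,-1],[0,0,-0.4,0,0,0,-1],[0,0,-0.6,0,0,0,-1],[0,0,-0.8,0,0,0,1],[0,0,-1,0,0,0,1],[0,0,-1,0,0,0,1],[0,0.2,-1,0,0,0,1]])

```text
t: 19.13
tool_pos: [0.4358, -0.3533, 0.2652]
tcp_rot: [0.133, 0.991, -0.005, 0.005]
contact_force: [1.5, 0.0, -1.0]
finger_gap: 0.0386
```

```bash
python3 - <<'E'
from h import *
s=get_state();print(s["t"],s["tool_pos"],s["contact_force"],s["finger_gap"])
a=snapshot("side");crop(a,(200,100,350,330),"s10",2.5)
a=snapshot("top");crop(a,(100,120,420,280),"t10",2.4)
print(tray(.051,.29,.24),tray(-.051,.29,.24))
E
```

```text
19.1333 [ 0.43584355 -0.35326616  0.26518153] [ 1.46958492  0.043594   -0.98346981] 0.038573526364409125
[0.5960662 0.2922683 0.24     ] [0.49409245 0.29458241 0.24      ]
```

View pics/s10.png

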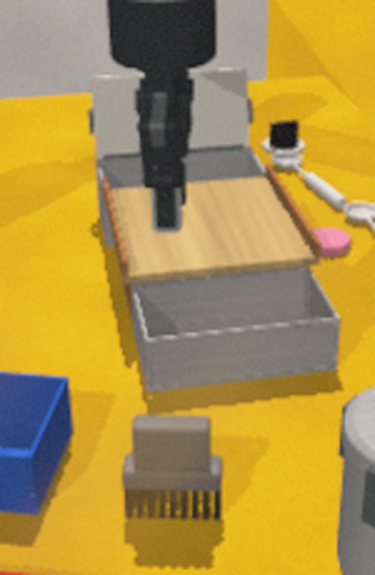

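View pics/t10.png

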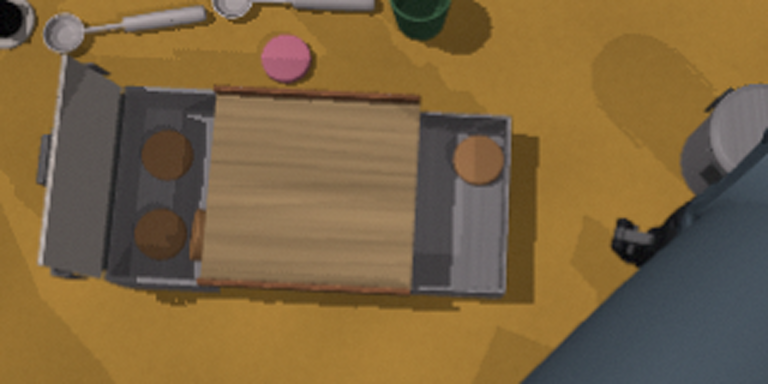

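```bash
python3 - <<'E'
from h import *
plan([((.47,-.17,.265),88.7,1)])
E
```

```text
[0.0562, 0.8822, -0.0102] [-0.0, 0.0018, -0.0748] 1 dist mm 177 deg 13.5
```

Call:
carry_out(plan=[[0,0.2,0,0,0,0,1],[0,0.4,0,0,0,-0.03,1],[0.02,0.6,0,0,0,-0.075,1],[0.04,0.8,0,0,0.002,-0.075,1],[0.06,0.95,0,0,0.002,-0.075,1],[0.06,0.95,0,0,0.002,-0.075,1]])

```text
t: 19.73
tool_pos: [0.4726, -0.1516, 0.2634]
tcp_rot: [0.008, 1.0, 0.001, -0.0]
contact_force: [0.4, 0.3, -0.0]
finger_gap: -0.0002
```

Call:
carry_out(plan=[[0,0.2,0,0,0,0,1],[-0.02,0.4,0,0,0,0,1],[-0.04,0.6,0,0,0,0,1],[-0.08,0.8,0,0,0,0,1],[-0.1,1,0,0,0,0,1],[-0.1,1,0,0,0,0,1]])

```text
t: 20.23
tool_pos: [0.4959, 0.0537, 0.264]
tcp_rot: [0.004, 1.0, 0.003, -0.0]
contact_force: [0.4, -0.2, 0.8]
finger_gap: 0.0005
```

```bash
python3 - <<'E'
from h import *
s=get_state();print(s["t"],s["tool_pos"],s["contact_force"],s["finger_gap"])
p=snapshot("wrist");cv2.imwrite("pics/w11.png",p["frame"][:,:,::-1])
plan([(tray(-.051,.21,.265),88.7,1),(tray(-.051,.30,.265),88.7,1)])
E
```

```text
20.2333 [0.49592586 0.05373959 0.26397638] [ 0.36952239 -0.2171583   0.83724894] 0.0005062451093569735
[0.0251, 0.8194, -0.0034] [0.0008, -0.0002, 0.0042] 1 dist mm 164 deg 0.8
[0.0191, 1.2694, -0.0022] [0.0008, -0.0002, 0.0042] 1 dist mm 254 deg 0.8
```

View pics/w11.png

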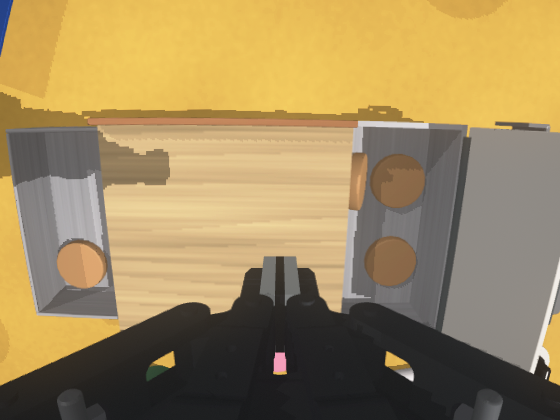

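```bash
python3 - <<'E'
from h import *
s=get_state()
p=snapshot("wrist");crop(p,(320,110,460,240),"w12",5.5)
q=lambda *a:w2px(p,[tray(*a)],s)[0].round(1)
print("deck corner",q(-.105,.115,.08),q(0,.115,.08),"fence",q(-.105,.115,.098))
print("at D x=-.052: deck edge",q(-.052,.115,.08))
for y in (.115,.129): print(y,[q(-.052,y,z) for z in(.008,.068,.08,.09)])
E
```

```text
deck corner [359.1 126.1] [351.7 238.9] fence [363.8 126.5]
at D x=-.052: deck edge [355.4 185.1]
0.115 [array([342.1, 173.6]), array([352.8, 182.9]), array([355.4, 185.1]), array([357.7, 187.1])]
0.129 [array([354.6, 173.9]), array([367.4, 183.1]), array([370.5, 185.4]), array([373.2, 187.3])]
```

View pics/w12.png

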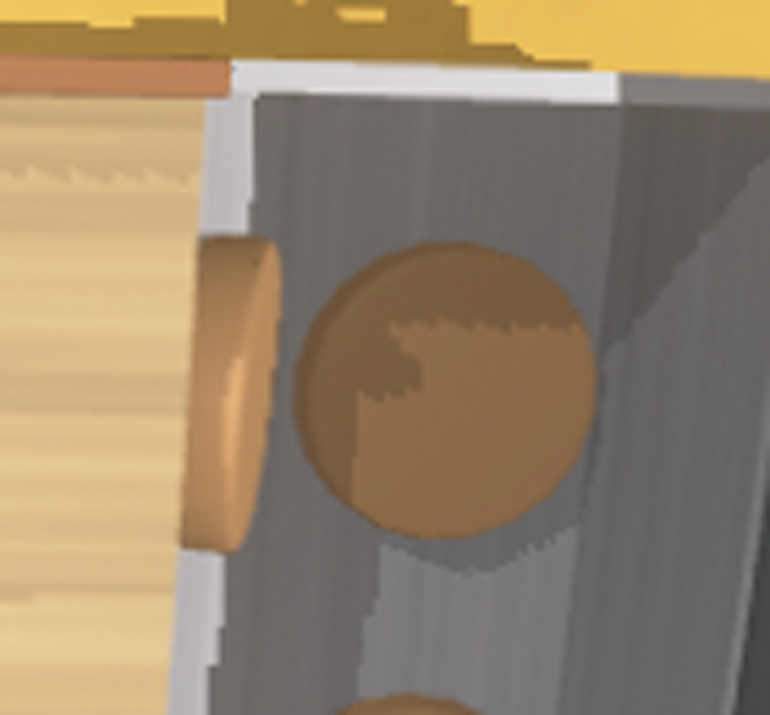

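Call:
carry_out(plan=[[0,0.2,0,0,0,0.004,1],[0,0.4,0,0,0,0.004,1],[0,0.6,0,0,0,0.004,1],[0.02,0.8,0,0,0,0.004,1],[0.02,1,0,0,0,0.004,1],[0.02,1,0,0,0,0.004,1]])

```text
t: 20.83
tool_pos: [0.4943, 0.2528, 0.2638]
tcp_rot: [0.01, 1.0, 0.002, -0.0]
contact_force: [-0.1, -0.1, 0.5]
finger_gap: 0.0
```

```bash
python3 - <<'E'
from h import *
s=get_state();print(s["t"],s["tool_pos"],s["contact_force"],s["finger_gap"])
plan([(tray(-.051,.31,.265),88.7,1),(tray(-.051,.31,.165),88.7,1)])
E
```

```text
20.8333 [0.49430047 0.25283494 0.26382759] [-0.06439616 -0.1043726   0.48753272] 2.759661054861055e-07
[0.0051, 0.3087, -0.0045] [0.0014, -0.0003, 0.0007] 1 dist mm 62 deg 0.3
[0.0046, 0.3065, 0.4955] [0.0014, -0.0003, 0.0007] 1 dist mm 117 deg 0.3
```

Call:
carry_out(plan=[[0,0.15,0,0,0,0,1],[0,0.31,0,0,0,0,1],[0,0.31,0.15,0,0,0,1],[0,0.31,0.3,0,0,0,1],[0,0.31,0.45,0,0,0,1],[0,0.31,0.49,0,0,0,1],[0,0.31,0.49,0,0,0,1]])

```text
t: 21.42
tool_pos: [0.4941, 0.3123, 0.1633]
tcp_rot: [0.012, 1.0, 0.0, -0.003]
contact_force: [-0.4, -0.8, -0.7]
finger_gap: -0.0003
```

```bash
python3 - <<'E'
from h import *
s=get_state();print(s["t"],s["tool_pos"],s["contact_force"],s["finger_gap"])
a=snapshot("side");crop(a,(210,60,350,200),"s13",4)
I=np.linalg.inv(TR);print("tray",I@np.r_[s["tool_pos"],1])
plan([(tray(-.051,.24,.165),88.7,1),(tray(-.051,.243,.165),88.7,1)])
E
```

```text
21.4167 [0.49414902 0.31229317 0.16332668] [-0.41590905 -0.84262314 -0.68470105] -0.00028656965570070296
tray [-0.05134525  0.30770748  0.16332668  1.        ]
[0.0045, -0.3436, 0.0022] [0.0009, -0.001, -0.0] 1 dist mm 69 deg 0.2
[0.0045, -0.3286, 0.0022] [0.0009, -0.001, -0.0] 1 dist mm 66 deg 0.2
```

View pics/s13.png

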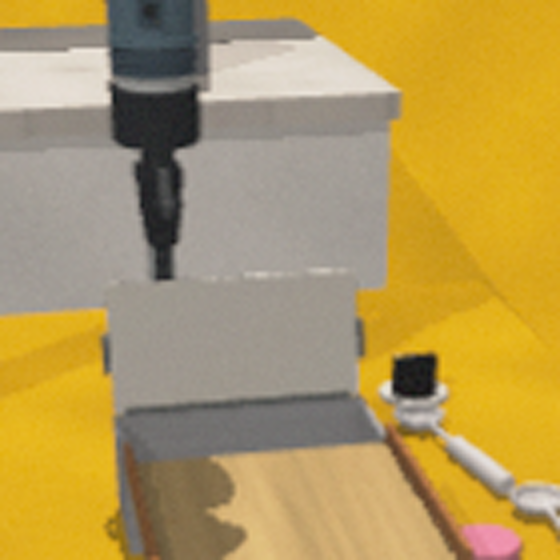

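Call:
carry_out(plan=[[0,-0.1,0,0,0,0,1],[0,-0.17,0,0,0,0,1],[0,-0.22,0,0,0,0,1],[0,-0.27,0,0,0,0,1],[0,-0.34,-0.01,0,0,0,1],[0,-0.4,-0.025,0,0,0,1],[0,-0.456,-0.028,0,0,0,1],[0,-0.515,-0.015,0,0,0,1],[0,-0.569,0.007,0,0,0,1],[0,-0.569,0.007,0,0,0,1]])

```text
t: 22.3
tool_pos: [0.4922, 0.1969, 0.1629]
tcp_rot: [0.013, 1.0, 0.0, -0.002]
contact_force: [-0.0, 0.4, -0.4]
finger_gap: 0.0003
```

```bash
python3 - <<'E'
from h import *
s=get_state();print(s["t"],s["tool_pos"],s["contact_force"],s["finger_gap"])
a=snapshot("side");crop(a,(210,60,350,200),"s14",4)
I=np.linalg.inv(TR);print("tray",I@np.r_[s["tool_pos"],1])
plan([(tray(-.051,y,z),88.7,1) for y,z in ((.184,.1555),(.174,.1493),(.166,.141),(.158,.132),(.150,.1183),(.1448,.1035),(.142,.088))])
E
```

```text
22.3 [0.49216592 0.19692201 0.16289877] [-0.04289116  0.36796344 -0.37736499] 0.00027340087712027016
tray [-0.05071039  0.19232103  0.16289877  1.        ]
[0.0008, -0.0466, 0.0377] [0.0005, -0.0016, -0.0006] 1 dist mm 12 deg 0.3
[0.0005, -0.0966, 0.0686] [0.0005, -0.0016, -0.0006] 1 dist mm 24 deg 0.3
[0.0002, -0.1367, 0.11] [0.0005, -0.0016, -0.0006] 1 dist mm 35 deg 0.3
[-0.0001, -0.1768, 0.1549] [0.0005, -0.0016, -0.0006] 1 dist mm 47 deg 0.3
[-0.0005, -0.2169, 0.2234] [0.0005, -0.0016, -0.0006] 1 dist mm 62 deg 0.3
[-0.0009, -0.243, 0.2973] [0.0005, -0.0016, -0.0006] 1 dist mm 77 deg 0.3
[-0.0013, -0.2571, 0.3748] [0.0005, -0.0016, -0.0006] 1 dist mm 91 deg 0.3
```

View pics/s14.png

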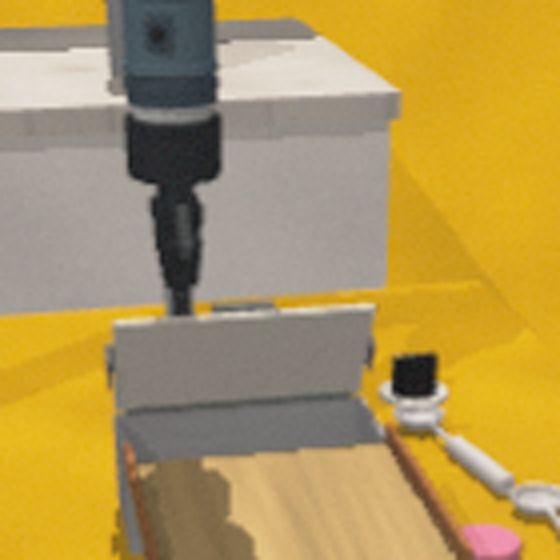

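Lid is coming forward (front tab now visible above its edge); continue the arc.

Call:
carry_out(plan=[[0,-0.047,0.038,0,0,0,1],[0,-0.097,0.069,0,0,0,1],[0,-0.137,0.11,0,0,0,1],[0,-0.177,0.155,0,0,0,1],[0,-0.2,0.19,0,0,0,1],[0,-0.217,0.223,0,0,0,1],[0,-0.232,0.26,0,0,0,1],[0,-0.243,0.297,0,0,0,1],[0,-0.25,0.325,0,0,0,1],[0,-0.255,0.35,0,0,0,1],[0,-0.257,0.365,0,0,0,1]])

```text
t: 23.27
tool_pos: [0.49, 0.1466, 0.089]
tcp_rot: [0.012, 1.0, 0.001, -0.003]
contact_force: [0.1, 0.4, 0.7]
finger_gap: 0.0002
```

```bash
python3 - <<'E'
from h import *
s=get_state();print(s["t"],s["tool_pos"],s["contact_force"],s["finger_gap"])
a=snapshot("side");crop(a,(210,60,350,200),"s15",4)
I=np.linalg.inv(TR);print("tray",I@np.r_[s["tool_pos"],1])
E
```

```text
23.2667 [0.48996859 0.14655915 0.08904675] [0.1481371  0.37665417 0.68160231] 0.00017462179059921567
tray [-0.05176455  0.14192128  0.08904675  1.        ]
```

View pics/s15.png

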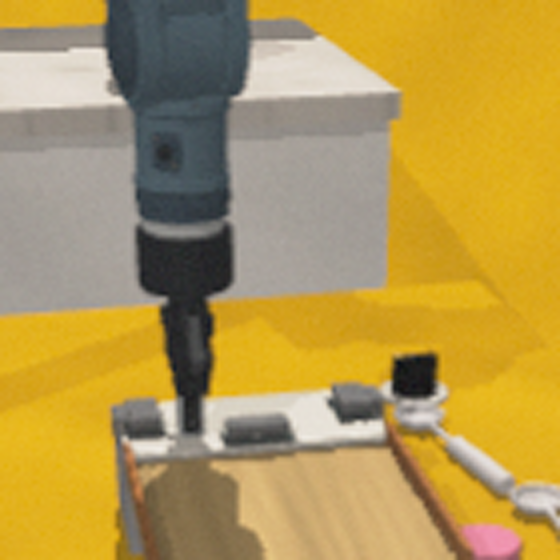

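Nearly shut; press down in small steps and watch the force.

Call:
carry_out(plan=[[0,0,0.008,0,0,0,1],[0,0,0.012,0,0,0,1],[0,0,0.012,0,0,0,1]])

```text
t: 23.57
tool_pos: [0.49, 0.1467, 0.0879]
tcp_rot: [0.012, 1.0, 0.001, -0.003]
contact_force: [-4.0, -1.0, 10.6]
finger_gap: -0.0001
```

```bash
python3 - <<'E'
from h import *
plan([(tray(-.089,.17,z),88.7,1) for z in (.135,.109)])
E
```

```text
[0.1878, 0.1396, -0.2341] [0.0004, -0.0017, -0.0005] 1 dist mm 66 deg 0.3
[0.1871, 0.1395, -0.1041] [0.0004, -0.0017, -0.0005] 1 dist mm 51 deg 0.3
```

Call:
carry_out(plan=[[0,0,-0.12,0,0,0,1],[0,0,-0.235,0,0,0,1],[0.1,0.07,-0.235,0,0,0,1],[0.188,0.14,-0.235,0,0,0,1],[0.188,0.14,-0.15,0,0,0,1],[0.188,0.14,-0.11,0,0,0,1],[0.188,0.14,-0.11,0,0,0,1]])

```text
t: 24.15
tool_pos: [0.4518, 0.1754, 0.1086]
tcp_rot: [0.012, 1.0, 0.0, -0.004]
contact_force: [-0.9, -0.5, -0.3]
finger_gap: -0.0
```

```bash
python3 - <<'E'
from h import *
s=get_state();print(s["t"],s["tool_pos"],s["contact_force"],s["finger_gap"])
a=snapshot("side");crop(a,(220,110,340,210),"s16",5)
a=snapshot("top");crop(a,(110,130,230,250),"t16",5)
I=np.linalg.inv(TR);print("tray",I@np.r_[s["tool_pos"],1])
E
```

```text
24.15 [0.45175367 0.17542807 0.10857522] [-0.91008923 -0.54421739 -0.25713984] -3.429337291701407e-05
tray [-0.09062459  0.16991578  0.10857522  1.        ]
```

View pics/s16.png

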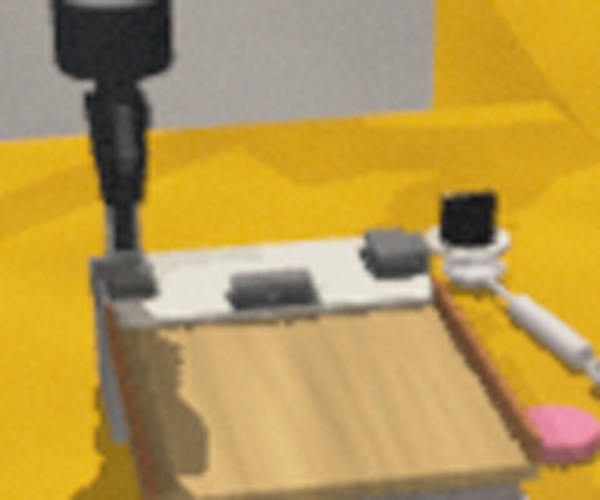

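Call:
carry_out(plan=[[0,0,0.01,0,0,0,1],[0,0,0.02,0,0,0,1],[0,0,0.03,0,0,0,1],[0,0,0.03,0,0,0,1]])

```text
t: 24.58
tool_pos: [0.4537, 0.1753, 0.1042]
tcp_rot: [0.012, 1.0, 0.001, -0.003]
contact_force: [0.8, -0.5, 0.3]
finger_gap: -0.0
```

Call:
carry_out(plan=[[0,0,0.005,0,0,0,1],[0,0,0.01,0,0,0,1],[0,0,0.015,0,0,0,1]])

```text
t: 24.83
tool_pos: [0.4538, 0.1752, 0.1019]
tcp_rot: [0.013, 1.0, 0.001, -0.003]
contact_force: [-1.5, -0.5, 5.7]
finger_gap: 0.0
```

Call:
carry_out(plan=[[0,0,0.008,0,0,0,1],[0,0,0.014,0,0,0,1],[0,0,0.018,0,0,0,1]])

```text
t: 25.08
tool_pos: [0.4537, 0.1752, 0.0981]
tcp_rot: [0.013, 1.0, 0.001, -0.003]
contact_force: [0.2, -0.5, -1.1]
finger_gap: -0.0001
```

Call:
carry_out(plan=[[0,0,0.006,0,0,0,1],[0,0,0.012,0,0,0,1],[0,0,0.012,0,0,0,1]])

```text
t: 25.33
tool_pos: [0.4538, 0.1753, 0.0977]
tcp_rot: [0.012, 1.0, 0.001, -0.002]
contact_force: [-5.8, -1.4, 18.9]
finger_gap: 0.0002
```

```bash
python3 - <<'E'
from h import *
plan([(tray(0,.125,z),88.7,1) for z in (.13,.107)])
E
```

```text
[-0.4425, -0.2228, -0.1638] [0.0005, -0.0013, -0.0007] 1 dist mm 104 deg 0.3
[-0.443, -0.2229, -0.0488] [0.0005, -0.0013, -0.0007] 1 dist mm 100 deg 0.3
```

Call:
carry_out(plan=[[0,0,-0.08,0,0,0,1],[0,0,-0.165,0,0,0,1],[-0.15,-0.08,-0.165,0,0,0,1],[-0.3,-0.16,-0.165,0,0,0,1],[-0.443,-0.223,-0.165,0,0,0,1],[-0.443,-0.223,-0.12,0,0,0,1],[-0.443,-0.223,-0.05,0,0,0,1],[-0.443,-0.223,-0.05,0,0,0,1]])

```text
t: 26.0
tool_pos: [0.5401, 0.1279, 0.1045]
tcp_rot: [0.013, 1.0, 0.0, -0.004]
contact_force: [-0.5, -0.1, -0.3]
finger_gap: -0.0003
```

```bash
python3 - <<'E'
from h import *
s=get_state();print(s["t"],s["tool_pos"],s["contact_force"],s["finger_gap"])
a=snapshot("side");crop(a,(220,110,340,210),"s17",5)
I=np.linalg.inv(TR);print("tray",I@np.r_[s["tool_pos"],1])
E
```

```text
26.0 [0.54006404 0.12788752 0.10448954] [-0.46117822 -0.12871217 -0.27256301] -0.00034832157453722185
tray [-0.00125838  0.12439099  0.10448954  1.        ]
```

View pics/s17.png

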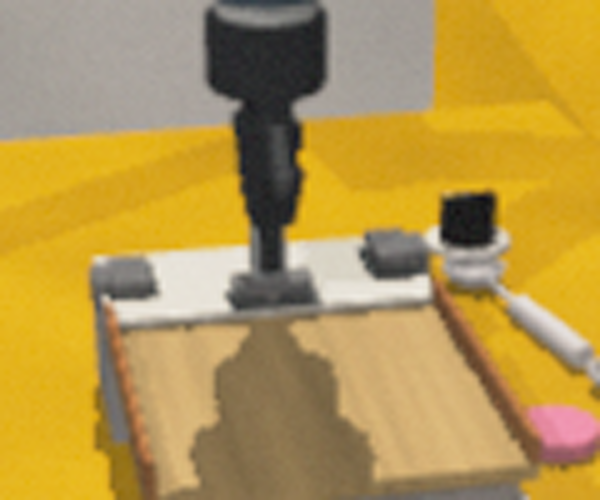

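The near tab stays visibly lower than the far one; now the front tab.

Call:
carry_out(plan=[[0,0,0.005,0,0,0,1],[0,0,0.01,0,0,0,1],[0,0,0.015,0,0,0,1],[0,0,0.02,0,0,0,1]])

```text
t: 26.38
tool_pos: [0.5393, 0.1284, 0.1031]
tcp_rot: [0.012, 1.0, 0.0, -0.004]
contact_force: [-3.8, -0.6, 7.1]
finger_gap: -0.0001
```

Call:
carry_out(plan=[[0,0,0.005,0,0,0,1],[0,0,0.01,0,0,0,1],[0,0,0.014,0,0,0,1]])

```text
t: 26.63
tool_pos: [0.5393, 0.1284, 0.1021]
tcp_rot: [0.012, 1.0, 0.0, -0.003]
contact_force: [-2.1, -1.5, 4.9]
finger_gap: 0.0002
```

Call:
carry_out(plan=[[0,0,0.008,0,0,0,1],[0,0,0.014,0,0,0,1],[0,0,0.018,0,0,0,1]])

```text
t: 26.88
tool_pos: [0.5393, 0.1287, 0.0991]
tcp_rot: [0.012, 1.0, 0.0, -0.002]
contact_force: [-0.1, -0.3, 0.1]
finger_gap: 0.0001
```

Call:
carry_out(plan=[[0,0,0.006,0,0,0,1],[0,0,0.012,0,0,0,1],[0,0,0.012,0,0,0,1]])

```text
t: 27.13
tool_pos: [0.5394, 0.129, 0.0979]
tcp_rot: [0.012, 1.0, 0.0, -0.002]
contact_force: [-3.4, -0.4, 10.2]
finger_gap: 0.0
```

Call:
carry_out(plan=[[0,0,0.008,0,0,0,1],[0,0,0.01,0,0,0,1]])

```text
t: 27.3
tool_pos: [0.5395, 0.129, 0.0977]
tcp_rot: [0.012, 1.0, 0.0, -0.001]
contact_force: [-6.9, -2.0, 17.0]
finger_gap: 0.0
```

```bash
python3 - <<'E'
from h import *
plan([(tray(.089,.17,z),88.7,1) for z in (.13,.107)])
E
```

```text
[-0.4536, 0.2228, -0.1624] [0.0002, -0.0008, -0.0002] 1 dist mm 106 deg 0.2
[-0.4539, 0.2227, -0.0474] [0.0002, -0.0008, -0.0002] 1 dist mm 102 deg 0.2
```

Call:
carry_out(plan=[[0,0,-0.08,0,0,0,1],[0,0,-0.165,0,0,0,1],[-0.15,0.08,-0.165,0,0,0,1],[-0.3,0.16,-0.165,0,0,0,1],[-0.45,0.223,-0.165,0,0,0,1],[-0.45,0.223,-0.12,0,0,0,1],[-0.45,0.223,-0.055,0,0,0,1],[-0.45,0.223,-0.055,0,0,0,1]])

```text
t: 27.97
tool_pos: [0.629, 0.1715, 0.105]
tcp_rot: [0.011, 1.0, -0.0, -0.004]
contact_force: [-0.9, 0.4, -0.2]
finger_gap: 0.0
```

```bash
python3 - <<'E'
from h import *
s=get_state()
a=snapshot("side");crop(a,(220,110,340,210),"s18",5)
I=np.linalg.inv(TR);print("tray",I@np.r_[s["tool_pos"],1])
E
```

```text
tray [0.08661794 0.16999541 0.10503693 1.        ]
```

View pics/s18.png

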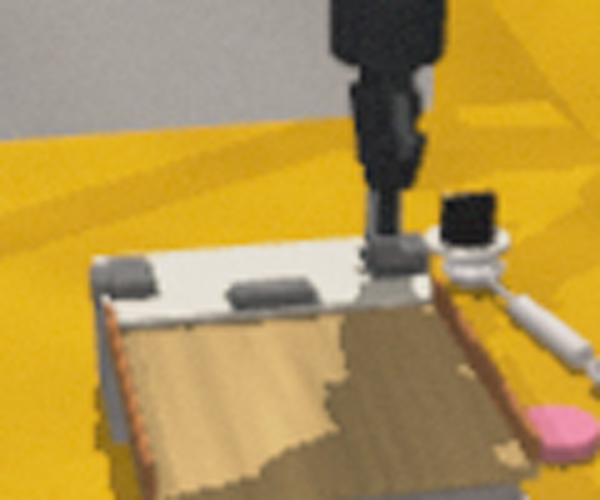

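Call:
carry_out(plan=[[0,0,0.006,0,0,0,1],[0,0,0.012,0,0,0,1],[0,0,0.018,0,0,0,1],[0,0,0.022,0,0,0,1]])

```text
t: 28.35
tool_pos: [0.6282, 0.1713, 0.1039]
tcp_rot: [0.012, 1.0, 0.0, -0.003]
contact_force: [-4.9, -1.3, 9.0]
finger_gap: 0.0001
```

Call:
carry_out(plan=[[0,0,0.005,0,0,0,1],[0,0,0.01,0,0,0,1],[0,0,0.014,0,0,0,1]])

```text
t: 28.6
tool_pos: [0.6286, 0.1713, 0.1029]
tcp_rot: [0.012, 1.0, 0.0, -0.002]
contact_force: [-1.5, -1.5, 7.6]
finger_gap: 0.0003
```

Call:
carry_out(plan=[[0,0,0.008,0,0,0,1],[0,0,0.014,0,0,0,1],[0,0,0.016,0,0,0,1]])

```text
t: 28.85
tool_pos: [0.6285, 0.1713, 0.1008]
tcp_rot: [0.012, 1.0, 0.0, -0.002]
contact_force: [-1.9, 0.4, 1.8]
finger_gap: -0.0003
```

Call:
carry_out(plan=[[0,0,0.008,0,0,0,1],[0,0,0.014,0,0,0,1],[0,0,0.014,0,0,0,1]])

```text
t: 29.1
tool_pos: [0.6287, 0.1712, 0.0981]
tcp_rot: [0.012, 1.0, 0.0, -0.001]
contact_force: [-0.0, 0.1, 1.5]
finger_gap: -0.0004
```

Call:
carry_out(plan=[[0,0,0.006,0,0,0,1],[0,0,0.012,0,0,0,1],[0,0,0.012,0,0,0,1]])

```text
t: 29.35
tool_pos: [0.6289, 0.1713, 0.0979]
tcp_rot: [0.012, 1.0, 0.0, -0.001]
contact_force: [-6.4, -1.5, 13.7]
finger_gap: 0.0001
```

Call:
carry_out(plan=[[0,0,0.008,0,0,0,1],[0,0,-0.1,0,0,0,1],[0,0,-0.3,0,0,0,1],[0,0,-0.5,0,0,0,1],[0.2,0,-0.7,0,0,0,1],[0.4,0.2,-0.75,0,0,0,1],[0.6,0.4,-0.75,0,0,0,1],[0.7,0.6,-0.75,0,0,0,1],[0.8,0.8,-0.75,0,0,0,1],[0.9,0.9,-0.75,0,0,0,1],[0.9,0.9,-0.75,0,0,0,1]])

```text
t: 30.27
tool_pos: [0.4512, 0.3576, 0.2482]
tcp_rot: [0.011, 1.0, 0.001, -0.001]
contact_force: [0.3, 0.2, -0.4]
finger_gap: 0.0007
```

```bash
python3 - <<'E'
from h import *
s=get_state();print(s["t"],s["tool_pos"],s["contact_force"])
a=snapshot("side");crop(a,(210,100,400,330),"s19",2.6);crop(a,(220,140,330,200),"s19b",7)
t=snapshot("top");crop(t,(90,60,430,290),"t19",2.3)
f=np.ascontiguousarray(cv2.imread("pics/s19b.png"))
for x,y,w,l in((-.089,.17,.013,.024),(.089,.17,.013,.024),(0,.125,.026,.011)):
    for z,col in((.104,(0,0,255)),(.098,(0,255,0))):
        q=(w2px(a,[tray(x+i*w,y+j*l,z) for i,j in((-1,-1),(1,-1),(1,1),(-1,1))])-[220,140]+.5)*7-.5
        cv2.polylines(f,[q.round().astype(int)],True,col,1)
cv2.imwrite("pics/s19c.png",f)
E
```

```text
30.2667 [0.45121467 0.3576165  0.24817664] [ 0.30144097  0.16102121 -0.41258319]
```

View pics/s19c.png

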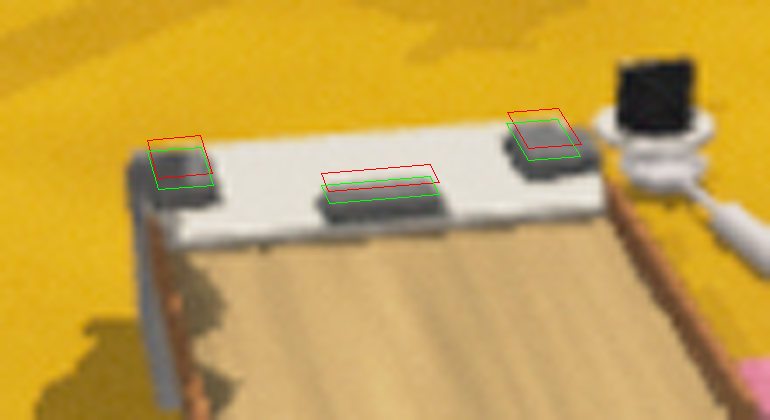

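View pics/t19.png

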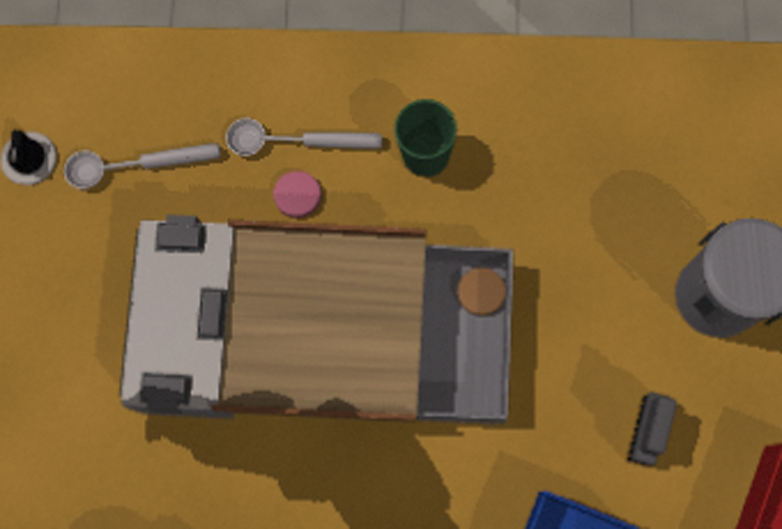

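View pics/s19.png

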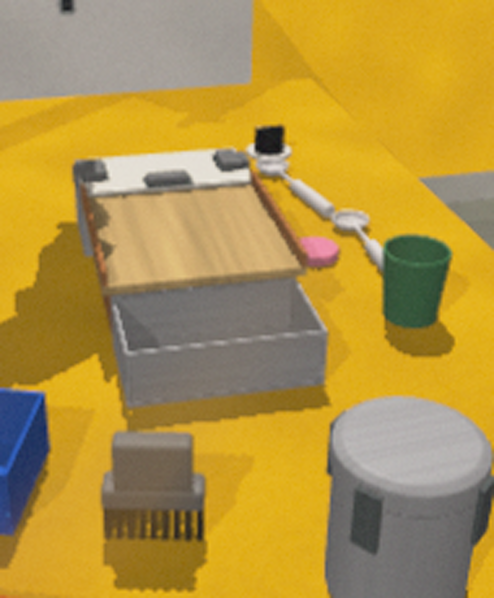

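```bash
python3 -c "
from cell import *
print(job_done())"
```

```text
the job is handed in; nothing more can be done
None
```

The job is handed in at about 30 s of the 72 s allowed. The last pictures show everything as asked.

- **Biscuits:** I swept three into the trough and the fourth into the steel tin with the brush. One trough biscuit stands on edge against the inner wall. In the wrist picture its top is about 12 mm below the deck edge, and the lid closed level at 88 mm.
- **Lid and tabs:** I shut the lid with the closed fingers. Each tab was pressed to its stop at about 98 mm, with at most about 19 N measured. In the side view all three tops match the snapped-down outline.
- **Brush and bystanders:** The brush stands on its bristles where it started. The cup, spoons and canister look untouched, and the arm is clear of everything.

No check failed or disagreed.

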